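# Press a sweet tin's lid home with the toggle clamp on a sloping stand

### The job

The round tin standing on the counter still has its lid proud: take it by its body and set it down flat in the V-shaped nest on the sloping stand, without dropping it in. Swing the clamp handle over centre until it locks, so that the clamp presses the lid fully home, then swing it all the way back open and leave the closed tin sitting in the nest. Press the lid only with the clamp, and leave the square tin, the dish and the spatula where they are.

Things in the scene. Friction and masses are not known exactly. Their poses are not given: they have to be found in the camera images.
- tin: Round sweet tin, standing on the counter: white body 54 mm across and 30 mm high, then a bare steel neck, then a steel slip lid 54 mm across and 14 mm deep. Lid proud: 50 mm high in all with 6 mm of neck showing; lid home: 44 mm high, no gap. 0.1 to 0.2 kg. Origin: centre of its underside; z runs up its axis. Grip it below the lid.
- lid_top (a point): Centre of the lid's flat upper face (54 mm across).
- lid (a joint): How far the lid has been pushed down its neck, m: 0 to 0.0015 at the start (proud), 0.006 fully home. It is tight: it takes about 20 N to move and stays where it is left.
- nest: White plastic nest on the steel stand sloping 30 degrees, fixed, its low side facing the robot and its right. Origin: nest floor, where the centre of the tin's underside belongs; x uphill, z square to the floor, y across. Two 18 mm high stops form a V downhill of the tin (touching it 35 degrees either side of -x); its two y sides are free for fingers. The slope plate is 140 mm wide (y).
- clamp_arm (a joint): Steel arm of the clamp, turning on a rivet at x 90, z 39 mm in the nest frame. rad: 0 fully open (arm up and back, as at the start), about 1.8 locked with the rubber foot (20 mm across) down on the middle of the lid. Linked to the handle. Open, its tip stands 0.24 m above the counter; locked, the handle tip stands 0.27 m above it.
- handle_grip (a point): Middle of the clamp handle's black rubber grip (20 mm wide along nest y, 14 mm thick, 72 mm long, ends 35 mm past this point). As the handle swings it keeps to a circle of radius 104 mm about the line x 94.5, z 46.5 mm of the nest frame: open at about x 198, z 42, locked at x 97, z 151. It moves freely, then takes some 8 to 15 N over the last 0.3 rad.
- clamp_handle: The clamp handle. Origin: its lower rivet; z runs along the handle to the tip (120 mm away), y is the swing axis (parallel to nest y). Open: it lies back uphill, 80 degrees from nest z. Dead centre: 0.08 rad short of nest z. Locked: square to the nest floor (parallel to nest z, within 0.03), at its stop, where it stays by itself. Past about half open it stays open.
- caddy: Bystander: closed square tin, white with a steel lid, 68 x 98 mm, 66 mm high. Origin: centre of its underside.
- dish: Bystander: yellow bowl with two tab handles, 110 mm across (140 over the tabs), 42 mm high. Origin: centre of its underside.
- scraper: Bystander: spatula with a wooden handle, 240 mm long, lying flat on the counter. Origin: middle of its underside, handle towards its -x.

How it is judged:
By the outcome, as a careful person would: the job done as asked, in the order asked, and still so for the second after the job is handed in, with the robot touching nothing.
It also fails if it takes over 69 s, if anything falls off the work surface, if the arm or the gripper's body presses on something with over 40 N, if the wrist force passes 120 N, or if a joint passes its speed limit or range.

### The arm

A 6-joint arm with a two-finger parallel gripper is mounted at the origin on the work surface. World frame = base frame: x ahead of the robot, y to its left, z up, the work surface at z = 0. Lengths are in m, angles in degrees, forces in N, time in s.
With the tool pointing down it reaches from about 0.275 to 0.825 m from the base axis. Payload 4.9 kg.
Tool frame: the origin (TCP) lies between the finger pads; the fingertips stand env.tips_ahead ahead of it and the grasp point (between the pads) lies 5 mm behind it (env.tips_ahead is the distance from the TCP to the fingertips, in m); z points along the fingers, x is the direction in which the jaws open and shut, and the axes are right-handed (so a half turn about z gives the same grasp; the last joint's range is limited). The gripper opens to 85 mm and grips with 20 to 120 N. Pads are 22 mm wide; open, the fingers measure 114 mm over their backs; the gripper's body (76 mm by 85 mm) begins 54 mm behind the grasp point. The pads swing forward as they close: fully open they stand 13 mm farther back than shut.
Start: joints at [59.118, 18.69, -11.035, 60.275, 0, 82.311], TCP at [0.217, 0.506, 0.245] pointing down, gripper open.
Joint ranges: [-152.03, 152.03], [-55.5, 102.48], [-74.3, 77.21], [-110.64, 120.58], [-84.22, 78.4], [-180, 180]. Speed limits (degrees/s): [147.25, 147.25, 180, 180, 180, 180].

### API

Orientations are given as [roll, pitch, yaw] about the fixed x, y, z axes, in that order (R = Rz(yaw) Ry(pitch) Rx(roll)).
In Python, from bench import readout, imaging, env gives the robot as it stands.
- The arm moves only by the tool send_rows, never from a script. Its argument "series" is a list of rows, each a list of 7 numbers: the shift along the tool's x, y, z in cm, then the turn, a rotation vector about the tool's x, y, z in degrees, then the closure, from 0 (fully open) to 1 (shut). In form: [[tx, ty, tz, wx, wy, wz, fingers], ...]. A call has 1 to 20 rows; each row shifts and turns the commanded pose from where the row before left it, along the tool's axes as they then stand; what a row does not reach is not made up. A row lasts 1/12 s, in which the tool goes at most 41.7 mm and 7.16 degrees, less where a joint would pass 70% of its speed; a pose out of reach is approached as far as the arm can. A call is refused whole if a number of a shift passes 4.17 or a number of a turn 7.16, either way. A call with a gripper value outside its range is refused whole. The fingers move at their own pace and stop on an object; "force" is the grip in N (left out, the last holds). Time passes only in rows, so rows that do not move let the fingers close. It gives the time, the measured TCP pose, the force and the opening at its end, in the units of the state.
- readout.observe(): the state, without advancing time (a new reading comes with each control period).
- imaging.get_image(name): name is "scene" or "top"; returns the picture (400x640x3 uint8, red, green, blue); there is no depth.
- imaging.camera_info(name): a dict with "fovy" (degrees; the focal length in pixels is half the picture's height over the tangent of half this angle, whatever the lens; pixels are square), "cx", "cy" (the principal point, pixels), "D" ([k1, k2, p1, p2, k3] as OpenCV has them; the pictures are not rectified), "rvec" (rotation vector, rad) and "tvec" (3), from world to camera coordinates, as OpenCV has them. Camera axes: x right, y down, z forward; pixel columns grow to the right and rows downward; lengths in m; the calibration is good to about 2 mm. A picture is of the moment at which its call begins. camera_info takes no time and is no camera call.
- env.close_job(): hands the job in, once; it reports no verdict.
The state is a dict: "t": time; "q": joint angles; "qvel": joint speeds; "tau": joint torques, N m; "tcp_pos": TCP position; "ee_rot": TCP orientation; "wrist_force": force on the tool from outside, world axes, zero at the start; "torque": the same for the moment, N m; "finger_gap": finger opening in m.
Only numpy, scipy, OpenCV 4.12 (cv2) and the standard library are available. Lean on these libraries where they do the work, as an engineer would, in place of code of your own. Each camera call takes 0.05 s, during which the arm holds its last target.

## Working session

There is one attempt and no reset: what is moved stays moved. The work goes in short steps, Python scripts to look and compute and a tool call to move; the robot and the scene stay as the last step left them, time stands still between calls to the robot, and variables do not carry over. Pictures are saved under pics/ and viewed, and the job is handed in when it is done.

Besides the shell and the picture viewer there is one more tool, called after ">>>" in YAML: its name, and indented under it one key for each argument. send_rows: Moves the arm, as the interface text tells. Its arguments: {"type":"object","properties":{"series":{"type":"array","items":{"type":"array","items":{"type":"number"}}},"force":{"type":"number"}},"required":["series"]}

```bash
ls -la; mkdir -p pics; python3 - <<'E'
from bench import readout, imaging, env
import cv2
print(readout.observe()); print(env.tips_ahead)
for n in("scene","top"):
    im=imaging.get_image(n); cv2.imwrite(f"pics/{n}0.png",im[:,:,::-1]); print(imaging.camera_info(n))
E
```

```text
total 12
drwxr-xr-x  3 agent agent 4096 Dec  7 15:44 .
drwxr-xr-x 23 root  root  4096 Dec  7 15:44 ..
drwxr-xr-x  2 agent agent 4096 Dec  7 15:44 pics
{'t': 0.0, 'q': array([ 5.91176960e+01,  1.87321152e+01, -1.10899734e+01,  6.02751000e+01,
       -3.54771065e-04,  8.23080670e+01]), 'qvel': array([-0.00805055, -0.05115669, -0.08720913, -0.03501106, -0.0179912 ,
        0.02079312]), 'tau': array([ 4.99023754e-04, -4.43400514e+01,  2.62439060e+01,  1.54794194e-02,
       -8.34274942e-05, -9.00543512e-06]), 'tcp_pos': array([0.21631844, 0.50508432, 0.24451589]), 'ee_rot': array([-1.79987343e+02,  9.63616446e-02,  6.68096399e+01]), 'wrist_force': array([-0.91525158,  0.94724497,  0.15992134]), 'torque': array([-0.00115849, -0.01062495,  0.00556129]), 'finger_gap': 0.085551059558163}
0.014
{'fovy': 56.52759404625436, 'cx': 324.902109604398, 'cy': 200.5948047813321, 'D': array([0.00938321, 0.        , 0.        , 0.        , 0.        ]), 'rvec': array([ 2.47202883,  0.6763263 , -0.20661949]), 'tvec': array([-0.47462262, -0.15566373,  1.14083667])}
{'fovy': 56.83393373893341, 'cx': 320.49331697207157, 'cy': 207.82477025106323, 'D': array([-0.01986917,  0.        ,  0.        ,  0.        ,  0.        ]), 'rvec': array([ 2.16569804, -2.21077555,  0.09713701]), 'tvec': array([-0.01183634,  0.55802485,  1.01104928])}
```

View pics/scene0.png

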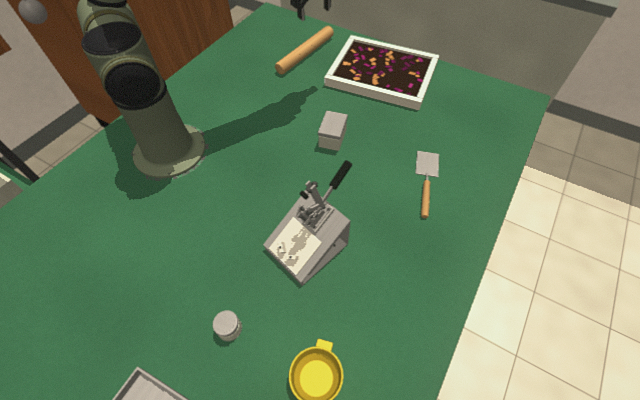

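View pics/top0.png

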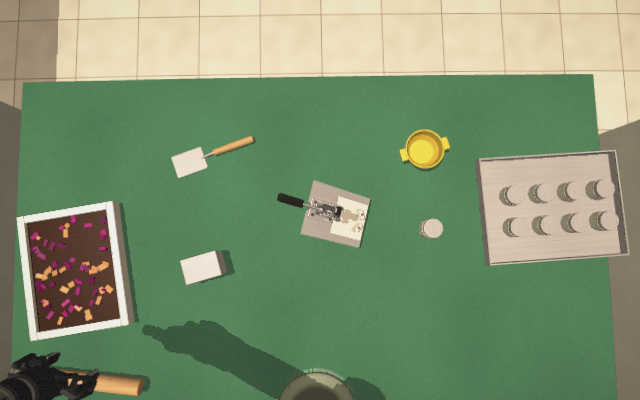

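```bash
python3 - <<'E'
import cv2
t=cv2.imread("pics/top0.png"); s=cv2.imread("pics/scene0.png")
def crop(im,x,y,w,h,k,n): cv2.imwrite(f"pics/{n}.png",cv2.resize(im[y:y+h,x:x+w],None,fx=k,fy=k,interpolation=cv2.INTER_CUBIC))
crop(t,270,170,110,85,7,"t_nest"); crop(s,250,150,115,140,4.28,"s_nest")
a=cv2.resize(t[205:255,405:455],None,fx=8,fy=8,interpolation=2); b=cv2.resize(s[300:350,200:250],None,fx=8,fy=8,interpolation=2)
cv2.imwrite("pics/tin.png",cv2.hconcat([a,b]))
E
```

```text
(no output)
```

View pics/t_nest.png

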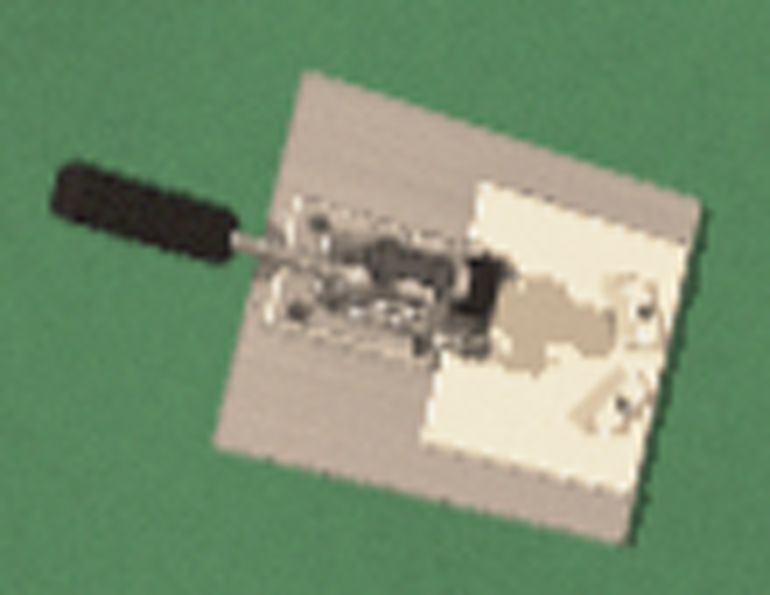

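View pics/s_nest.png

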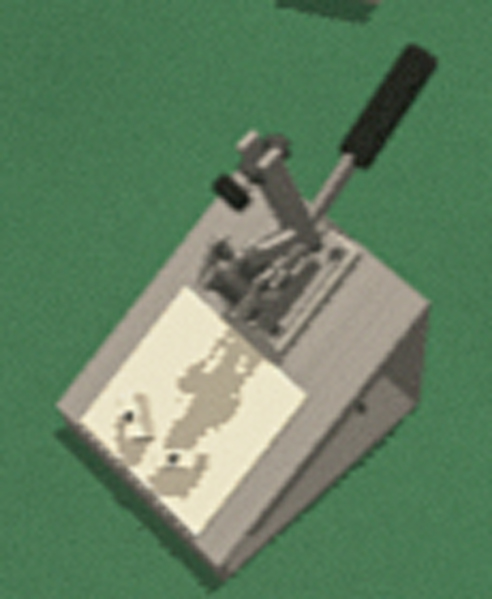

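View pics/tin.png

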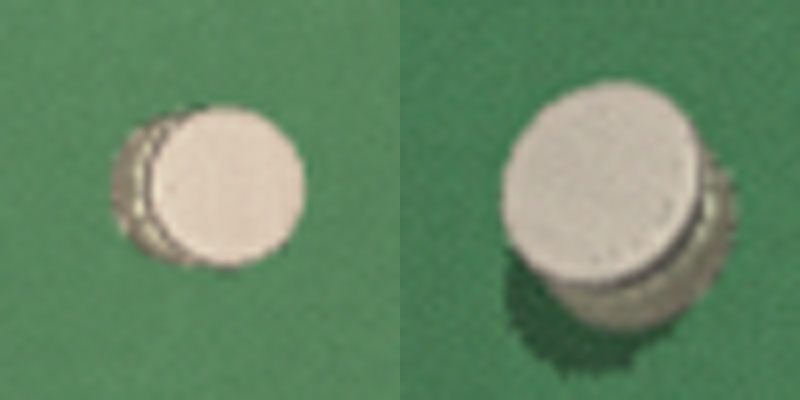

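```bash
cat > h.py <<'E'
import numpy as np, cv2
from scipy.spatial.transform import Rotation as Rn
from scipy.optimize import least_squares
from bench import imaging
C={}
for n in("top","scene"):
    c=imaging.camera_info(n); f=200/np.tan(np.radians(c["fovy"])/2)
    K=np.array([[f,0,c["cx"]],[0,f,c["cy"]],[0,0,1.]]); C[n]=(K,np.array(c["D"]),np.array(c["rvec"]),np.array(c["tvec"]))
def proj(n,P):
    K,D,r,t=C[n]; return cv2.projectPoints(np.atleast_2d(np.asarray(P,float)),r,t,K,D)[0][:,0]
def ray(n,uv):
    K,D,r,t=C[n]; R=cv2.Rodrigues(r)[0]
    x=cv2.undistortPoints(np.array([[uv]],float),K,D)[0,0]
    d=R.T@np.array([x[0],x[1],1]); return -R.T@t,d/np.linalg.norm(d)
def onplane(n,uv,z):
    o,d=ray(n,uv); return o+d*(z-o[2])/d[2]
def tri(ut,us):
    g=lambda P: np.r_[proj("top",P)[0]-ut,proj("scene",P)[0]-us]
    s=least_squares(g,onplane("top",ut,0.08)); return s.x,np.sqrt((s.fun**2).mean())
def cr(uv,x0,y0,k): return ((np.array(uv)+.5)/k-.5)+[x0,y0]
E
python3 - <<'E'
from h import *
np.set_printoptions(precision=4,suppress=True)
T=lambda u:cr(u,270,170,7); S=lambda u:cr(u,250,150,4.28)
pts=dict(Plx=((703,200),(218,580)),Pln=((630,545),(58,407)),Pux=((307,70),(430,303)),
 Wux=((485,183),(305,395)),Wlx=((690,247),(195,535)),Wln=((632,492),(80,420)),Wun=((425,440),(190,288)),
 dx=((645,312),(172,458)),dn=((622,405),(128,415)),grip=((145,213),(390,107)),g0=((60,190),(425,52)),)
W={}
for k,(a,b) in pts.items():
    P,e=tri(T(a),S(b)); W[k]=P; print(k,P,e)
# tin lid
P,e=tri(cr((227,187),405,205,8),cr((602-400,182),200,300,8)); print("lid",P,e)
print(onplane("top",cr((227,187),405,205,8),.05),onplane("scene",cr((202,182),200,300,8),.05))
def fr(p):
    o=p[:3]; R=Rn.from_euler('ZY',[p[3],-np.pi/6]).as_matrix(); return o,R
def res(p):
    o,R=fr(p); q={k:R.T@(v-o) for k,v in W.items()}
    return np.r_[q['Plx'][1]-s*.07,q['Pln'][1]+s*.07,q['Pux'][1]-s*.07,q['Wux'][1]+q['Wun'][1],q['Wlx'][1]+q['Wln'][1],q['dx'][1]+q['dn'][1],
      (q['grip']-[.198,0,.042]),q['Wux'][2],q['Wlx'][2],q['Wln'][2],q['Wun'][2]]
for s in(1,-1):
    r=least_squares(res,[0.4,-.05,.06,np.radians(75)]); print(s,r.cost,r.x,np.degrees(r.x[3])); o,R=fr(r.x)
    for k,v in W.items(): print(k,1e3*(R.T@(v-o)))
E
```

```text
Plx [ 0.5823 -0.1647  0.012 ] 0.2186450717787339
Pln [ 0.4464 -0.1282  0.0249] 0.3303953085187956
Pux [ 0.6228 -0.0056  0.1172] 0.021136228465409128
Wux [ 0.5837 -0.072   0.0814] 0.15237681236302056
Wlx [ 0.5622 -0.1556  0.0322] 0.0805994281027567
Wln [ 0.4661 -0.1299  0.0312] 0.08260479722547777
Wun [ 0.4891 -0.0461  0.0781] 0.3591452748833102
dx [ 0.535  -0.1335  0.061 ] 0.11178753263452762
dn [ 0.4994 -0.1238  0.0607] 0.17854024347183164
grip [0.5644 0.049  0.1913] 0.015465033249924112
g0 [0.5702 0.0749 0.2134] 0.044612390537206524
lid [ 0.4947 -0.3288  0.0454] 0.05201552786873036
[ 0.4945 -0.3275  0.05  ] [ 0.4966 -0.3293  0.05  ]
1 0.025491332456734794 [ 0.5254 -0.1111  0.0524  0.8832] 50.60541298309053
Plx [-24.8089 -77.9175 -32.3403]
Pln [-68.5939  50.2747   7.8189]
Pux [156.5406  -8.2917 -15.5355]
Wux [ 72.6906 -20.1616  -8.4454]
Wlx [-19.6614 -56.5706 -11.9661]
Wln [-55.8066  33.9908   7.7347]
Wun [36.3944 69.3957  8.6522]
dx [ -5.344  -21.5665  13.0624]
dn [-18.6522  12.1067  20.3353]
grip [198.      71.5455  46.0246]
g0 [229.5897  83.5303  53.3133]
-1 8.566835306680745e-06 [ 0.5261 -0.0974  0.0573  1.3118] 75.15929949131609
Plx [-66.5543 -71.5512 -13.9347]
Pln [-59.6639  69.1498  -3.0329]
Pux [128.2104 -69.9933  -4.8751]
Wux [ 46.0533 -49.1411   1.2376]
Wlx [-53.2758 -49.754    1.7452]
Wln [-53.6074  49.7192   0.7689]
Wun [45.1177 48.9322 -2.0803]
dx [-26.3523 -17.8675  19.4955]
dn [-26.3549  19.0611  19.0864]
grip [198.       0.4947  40.3285]
g0 [232.0456   1.5417  46.1993]
```

```bash
cat >> h.py <<'E'
psi=np.radians(75.16); No=np.array([.5261,-.0974,.0573]); NR=Rn.from_euler('ZY',[psi,-np.pi/6]).as_matrix()
e=np.array([np.cos(psi),np.sin(psi),0])
def world(p): return No+NR@np.asarray(p,float)
E
python3 - <<'E'
from h import *
k=10
for n,(x0,y0,w,h) in dict(top=(325,185,60,50),scene=(260,205,75,60)).items():
    im=cv2.imread(f"pics/{n}0.png")[y0:y0+h,x0:x0+w]; im=cv2.resize(im,None,fx=k,fy=k,interpolation=2)
    def D(ps,col):
        q=((proj(n,[world(np.array(p)/1e3) for p in ps])-[x0,y0]+.5)*k-.5).astype(int)
        cv2.polylines(im,[q.reshape(-1,1,2)],False,col,1)
    th=np.linspace(0,2*np.pi,60)
    D([(27*np.cos(t),27*np.sin(t),0) for t in th],(255,0,0)); D([(27*np.cos(t),27*np.sin(t),18) for t in th],(0,0,255))
    for s in(1,-1): D([(60,s*27,18),(-60,s*27,18)],(0,160,0)); 
    D([(-22,-40,18),(-22,40,18)],(0,160,0))
    cv2.imwrite(f"pics/st_{n}.png",im)
E
```

```text
(no output)
```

View pics/st_top.png

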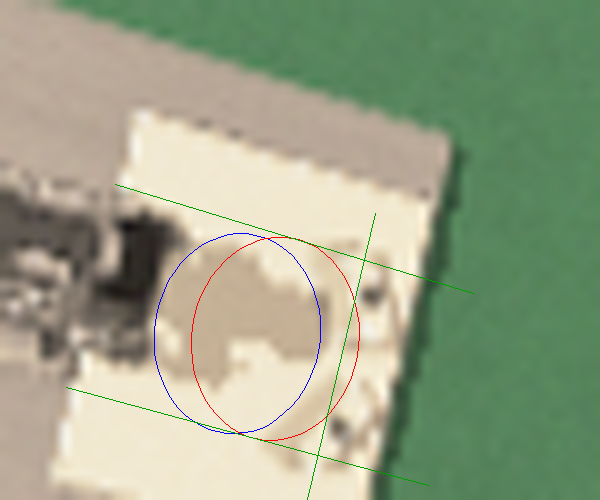

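View pics/st_scene.png

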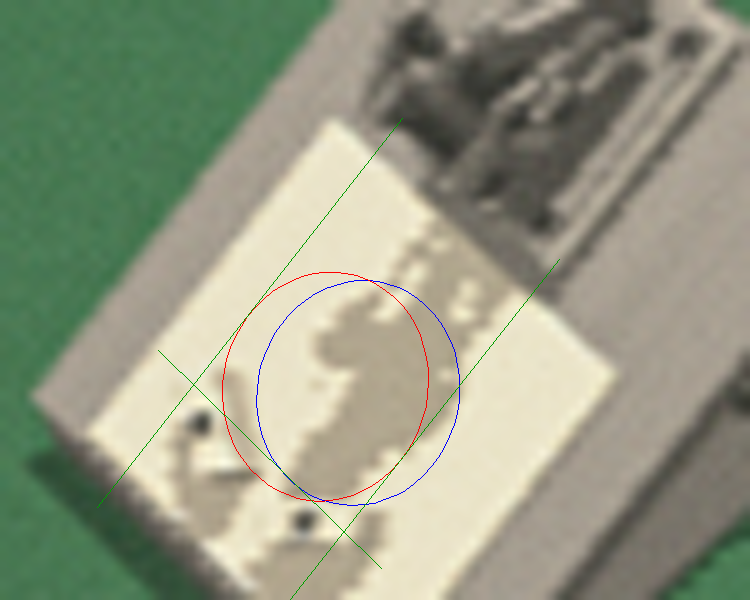

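```bash
cat >> h.py <<'E'
from bench import readout
tin=np.array([.4956,-.3284,0])
def toolR(th): # th deg from down toward uphill, tool x=-n
    n=np.array([-e[1],e[0],0]); R0=np.c_[-n,-e,[0,0,-1]]; return R0@Rn.from_rotvec([np.radians(th),0,0]).as_matrix()
def cur(v=1):
    s=readout.observe(); R=Rn.from_euler('xyz',s['ee_rot'],degrees=True).as_matrix()
    if v: print('t %.2f'%s['t'],'p',s['tcp_pos'].round(4),'rpy',s['ee_rot'].round(2),'F',s['wrist_force'].round(1),'gap %.4f'%s['finger_gap'],'q',s['q'].round(0))
    return s['tcp_pos'],R
def delta(P,R,tag=''):
    p,Rc=cur(); print(tag,'shift cm(tool)',(100*Rc.T@(P-p)).round(2),'rot deg(tool)',np.degrees(Rn.from_matrix(Rc.T@R).as_rotvec()).round(2))
def pick(a=25,back=0):
    R=toolR(a); return tin-.0059*e+np.array([0,0,.020])-back*R[:,2],R
def place(a=25,dx=0,dz=0):
    R=toolR(a+30); return world([-.0059+dx,0,.020+dz]),R
E
python3 - <<'E'
from h import *
P,R=pick(25,.09); print(P); delta(P,R); delta(np.array([P[0],P[1],.245]),toolR(0))
E
```

```text
[ 0.48434717 -0.37087016  0.1015677 ]
t 0.10 p [0.2164 0.5051 0.2446] rpy [-1.7999e+02  9.0000e-02  6.6810e+01] F [-0.1  0.1 -0.7] gap 0.0852 q [ 59.  19. -11.  60.  -0.  82.]
 shift cm(tool) [-69.94  59.14  14.4 ] rot deg(tool) [20.65 17.87 80.24]
t 0.10 p [0.2164 0.5051 0.2446] rpy [-1.7999e+02  9.0000e-02  6.6810e+01] F [-0.1  0.1 -0.7] gap 0.0852 q [ 59.  19. -11.  60.  -0.  82.]
 shift cm(tool) [-6.996e+01  5.913e+01  6.000e-02] rot deg(tool) [5.000e-02 8.000e-02 8.165e+01]
```

>>> send_rows:
  series:
    - [-2.5,2.1,-0.4,0,0,0,0]
    - [-2.5,2.1,-0.4,0,0,0,0]
    - [-2.5,2.1,-0.4,0,0,0,0]
    - [-2.5,2.1,-0.4,0,0,0,0]
    - [-2.5,2.1,-0.4,0,0,0,0]
    - [-2.5,2.1,-0.4,0,0,0,0]
    - [-2.5,2.1,-0.4,0,0,0,0]
    - [-2.5,2.1,-0.4,0,0,0,0]
    - [-2.5,2.1,0,0,0,0,0]
    - [-2.5,2.1,0,0,0,0,0]
    - [-2.5,2.1,0,0,0,0,0]
    - [-2.5,2.1,0,0,0,0,0]
    - [-2.5,2.1,0,0,0,0,0]
    - [-2.5,2.1,0,0,0,0,0]

```text
t: 1.27
tcp_pos: [0.3489, 0.0665, 0.2772]
ee_rot: [180.0, -0.0, 66.8]
wrist_force: [1.0, -0.4, -0.1]
finger_gap: 0.0852
```

>>> send_rows:
  series:
    - [-2.5,2.1,0,0,0,0,0]
    - [-2.5,2.1,0,0,0,0,0]
    - [-2.5,2.1,0,0,0,0,0]
    - [-2.5,2.1,0,0,0,0,0]
    - [-2.5,2.1,0,0,0,0,0]
    - [-2.5,2.1,0,0,0,0,0]
    - [-2.5,2.1,0,0,0,0,0]
    - [-2.5,2.1,0,0,0,0,0]
    - [-2.5,2.1,0,0,0,0,0]
    - [-2.5,2.1,0,0,0,0,0]
    - [-2.5,2.1,0,0,0,0,0]
    - [-2.5,2.1,0,0,0,0,0]
    - [-2.5,2.1,0,0,0,0,0]
    - [-2.5,2.1,0,0,0,0,0]

```text
t: 2.43
tcp_pos: [0.4814, -0.3708, 0.2767]
ee_rot: [-179.9, -0.0, 66.8]
wrist_force: [0.6, 0.5, -0.3]
finger_gap: 0.0852
```

>>> send_rows:
  series:
    - [0,0,0,0,0,6,0]
    - [0,0,0,0,0,6,0]
    - [0,0,0,0,0,6,0]
    - [0,0,0,0,0,6,0]
    - [0,0,0,0,0,6,0]
    - [0,0,0,0,0,6,0]
    - [0,0,0,0,0,6,0]
    - [0,0,0,0,0,6,0]
    - [0,0,0,0,0,6,0]
    - [0,0,0,0,0,6,0]
    - [0,0,0,0,0,6,0]
    - [0,0,0,0,0,6,0]
    - [0,0,0,0,0,6,0]
    - [0,0,0,0,0,3.6,0]
    - [0,0,0,5,0,0,0]
    - [0,0,0,5,0,0,0]
    - [0,0,0,5,0,0,0]
    - [0,0,0,5,0,0,0]
    - [0,0,0,5,0,0,0]
    - [0,0,0,0,0,0,0]

```text
t: 4.1
tcp_pos: [0.4796, -0.3713, 0.2741]
ee_rot: [-154.7, 0.3, -15.0]
wrist_force: [-0.6, 0.3, -0.4]
finger_gap: 0.0849
```

```bash
python3 - <<'E'
from h import *
P,R=pick(25,.09);delta(P,R)
E
```

```text
t 4.10 p [ 0.4796 -0.3713  0.2741] rpy [-154.72    0.31  -15.01] F [-0.6  0.3 -0.4] gap 0.0849 q [-54.  35.  15.  86.  19.  48.]
 shift cm(tool) [ 0.54  7.22 15.67] rot deg(tool) [-0.28  0.21 -0.28]
```

>>> send_rows:
  series:
    - [0.09,1.2,2.6,0,0,0,0]
    - [0.09,1.2,2.6,0,0,0,0]
    - [0.09,1.2,2.6,0,0,0,0]
    - [0.09,1.2,2.6,0,0,0,0]
    - [0.09,1.2,2.6,0,0,0,0]
    - [0.09,1.2,2.6,0,0,0,0]
    - [0,0,0,0,0,0,0]
    - [0,0,0,0,0,0,0]

```text
t: 4.77
tcp_pos: [0.4863, -0.3687, 0.1047]
ee_rot: [-154.9, 0.2, -14.7]
wrist_force: [-0.3, 0.0, 0.7]
finger_gap: 0.0853
```

```bash
python3 - <<'E'
from h import *
P,R=pick(25,0);delta(P,R)
A=[]
for n,(x0,y0) in dict(top=(390,180),scene=(180,280)).items():
    f=imaging.get_image(n)[:,:,::-1]; im=cv2.resize(f[y0:y0+90,x0:x0+90],None,fx=4.4,fy=4.4,interpolation=2); A.append(im)
    print(n,((proj(n,P)[0]-[x0,y0])*4.4))
cv2.imwrite("pics/pre.png",cv2.hconcat(A))
E
```

```text
t 4.77 p [ 0.4863 -0.3687  0.1047] rpy [-1.5493e+02  1.5000e-01 -1.4750e+01] F [-0.3  0.   0.7] gap 0.0853 q [-53.  42.   2.  66.  19.  49.]
 shift cm(tool) [-0.11  0.38  9.18] rot deg(tool) [-0.07  0.18  0.02]
top [184.41786441 212.36645106]
scene [200.45881129 209.23981043]
```

View pics/pre.png

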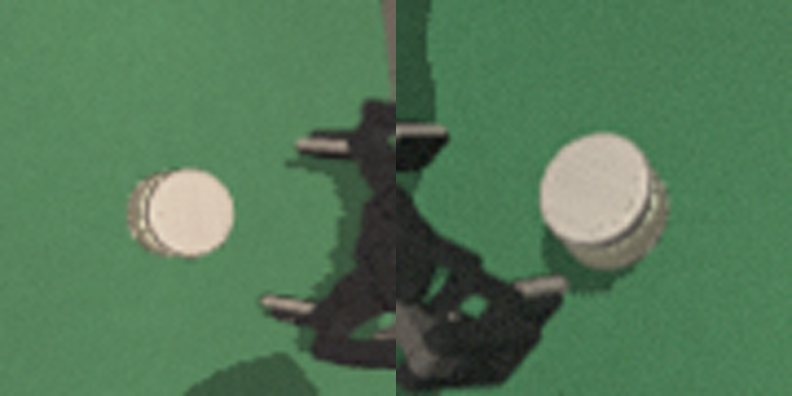

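>>> send_rows:
  series:
    - [-0.02,0.06,1.5,0,0,0,0]
    - [-0.02,0.06,1.5,0,0,0,0]
    - [-0.02,0.06,1.5,0,0,0,0]
    - [-0.02,0.06,1.5,0,0,0,0]
    - [-0.02,0.06,1.5,0,0,0,0]
    - [0,0.06,1.5,0,0,0,0]
    - [0,0,0.1,0,0,0,0]
    - [0,0,0,0,0,0,0]

```text
t: 5.53
tcp_pos: [0.4954, -0.3362, 0.0229]
ee_rot: [-155.1, -0.1, -14.8]
wrist_force: [-0.6, -0.5, -0.2]
finger_gap: 0.0857
```

```bash
python3 - <<'E'
from h import *
P,R=pick(25,0);delta(P,R)
A=[]
for n,(x0,y0) in dict(top=(390,180),scene=(180,280)).items():
    f=imaging.get_image(n)[:,:,::-1]; im=cv2.resize(f[y0:y0+90,x0:x0+90],None,fx=4.4,fy=4.4,interpolation=2); A.append(im)
cv2.imwrite("pics/pre2.png",cv2.hconcat(A))
E
```

```text
t 5.53 p [ 0.4954 -0.3362  0.0229] rpy [-1.5506e+02 -7.0000e-02 -1.4760e+01] F [-0.6 -0.5 -0.2] gap 0.0857 q [-51.  46.  -5.  55.  20.  51.]
 shift cm(tool) [-0.18 -0.03  0.33] rot deg(tool) [ 0.06 -0.03  0.1 ]
```

View pics/pre2.png

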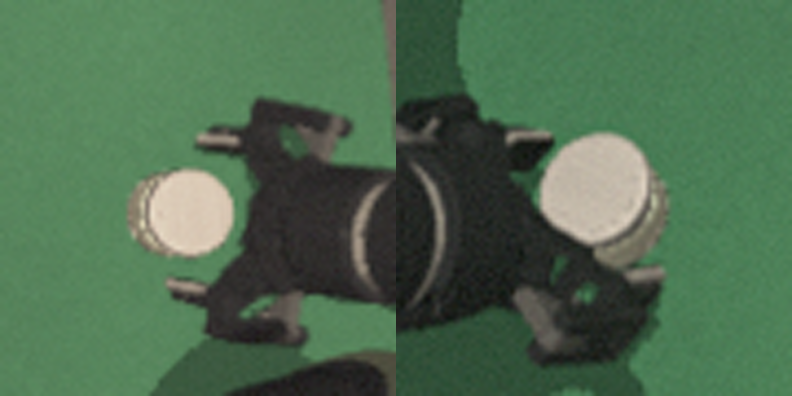

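>>> send_rows:
  series:
    - [-0.18,0,0.28,0,0,0,0]
    - [0,0,0,0,0,0,0.2]
    - [0,0,0,0,0,0,0.3]
    - [0,0,0,0,0,0,0.4]
    - [0,0,0,0,0,0,0.6]
    - [0,0,0,0,0,0,1]
    - [0,0,0,0,0,0,1]
    - [0,0,0,0,0,0,1]
    - [0,0,0,0,0,0,1]
  force: 40

```text
t: 6.38
tcp_pos: [0.4935, -0.3349, 0.0196]
ee_rot: [-155.0, -0.0, -14.8]
wrist_force: [-2.4, -2.7, 5.7]
finger_gap: 0.0525
```

```bash
python3 - <<'E'
from h import *
P,R=pick(25,0);delta(P,R)
A=[]
for n,(x0,y0) in dict(top=(390,180),scene=(180,280)).items():
    f=imaging.get_image(n)[:,:,::-1]; im=cv2.resize(f[y0:y0+90,x0:x0+90],None,fx=4.4,fy=4.4,interpolation=2); A.append(im)
cv2.imwrite("pics/grip.png",cv2.hconcat(A))
E
```

```text
t 6.38 p [ 0.4935 -0.3349  0.0196] rpy [-1.5504e+02 -4.0000e-02 -1.4810e+01] F [-2.4 -2.7  5.7] gap 0.0525 q [-51.  46.  -5.  54.  20.  51.]
 shift cm(tool) [ 0.04 -0.1  -0.  ] rot deg(tool) [ 0.04 -0.03  0.04]
```

View pics/grip.png

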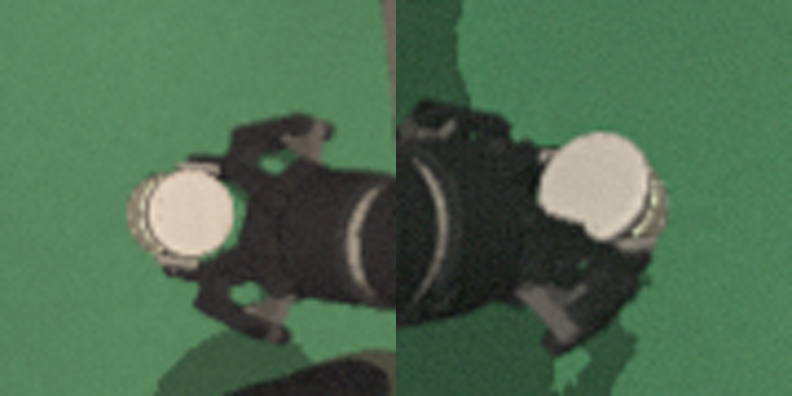

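>>> send_rows:
  series:
    - [0,-0.21,-0.45,0,0,0,1]
    - [0,-0.42,-0.91,0,0,0,1]
    - [0,-0.85,-1.8,0,0,0,1]
    - [0,-0.85,-1.8,0,0,0,1]
    - [0,-0.85,-1.8,0,0,0,1]
    - [0,-0.85,-1.8,0,0,0,1]
    - [0,-0.85,-1.8,0,0,0,1]
    - [0,-0.85,-1.8,0,0,0,1]
    - [0,0,0,5,0,0,1]
    - [0,0,0,5,0,0,1]
    - [0,0,0,5,0,0,1]
    - [0,0,0,5,0,0,1]
    - [0,0,0,5,0,0,1]
    - [0,0,0,5,0,0,1]
    - [0,0,0,0,0,0,1]
    - [0,0,0,0,0,0,1]

```text
t: 7.82
tcp_pos: [0.493, -0.334, 0.1513]
ee_rot: [-125.0, 0.2, -14.8]
wrist_force: [-0.4, -1.1, -1.5]
finger_gap: 0.0524
```

```bash
python3 - <<'E'
from h import *
P,R=place(25,0.003,.05);delta(P,R)
A=[]
for n,(x0,y0) in dict(top=(380,170),scene=(180,250)).items():
    f=imaging.get_image(n)[:,:,::-1]; im=cv2.resize(f[y0:y0+90,x0:x0+90],None,fx=4.4,fy=4.4,interpolation=2); A.append(im)
cv2.imwrite("pics/lift.png",cv2.hconcat(A))
E
```

```text
t 7.82 p [ 0.493  -0.334   0.1513] rpy [-124.96    0.16  -14.84] F [-0.4 -1.1 -1.5] gap 0.0524 q [-58.  57.  20.  98.  36.  31.]
 shift cm(tool) [-2.85 -8.58 18.36] rot deg(tool) [-0.04  0.09 -0.13]
```

View pics/lift.png

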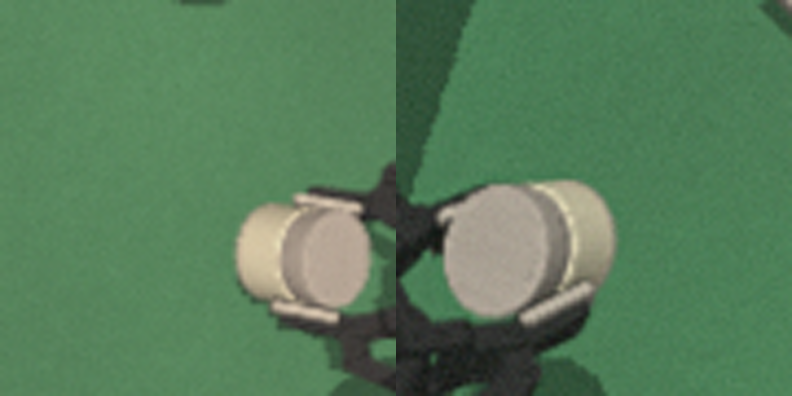

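```bash
cat >> h.py <<'E'
def tinoverlay(name,boxes,o,Rt,k=4.4,H=(0,30,36,50)):
    A=[]
    for n,(x0,y0,w,h) in boxes.items():
        f=imaging.get_image(n)[:,:,::-1]; im=cv2.resize(f[y0:y0+h,x0:x0+w],None,fx=k,fy=k,interpolation=2); A.append(im.copy())
        for z in H:
            th=np.linspace(0,2*np.pi,60); P=[o+Rt@np.array([.027*np.cos(t),.027*np.sin(t),z/1e3]) for t in th]
            q=((proj(n,P)-[x0,y0]+.5)*k-.5).astype(int); cv2.polylines(im,[q.reshape(-1,1,2)],True,(255,0,0) if z<33 else (0,0,255),1)
        A.append(im)
    cv2.imwrite(name,cv2.vconcat([cv2.hconcat(A[:2]),cv2.hconcat(A[2:])]))
def held(a=25):
    p,R=cur(0); B=R@Rn.from_rotvec([np.radians(-a),0,0]).as_matrix() # tool if down
    Rt=np.c_[-B[:,1],-B[:,0],-B[:,2]]
    return p-Rt@np.array([-.0059,0,.020]),Rt
E
python3 - <<'E'
from h import *
o,Rt=held(); print(np.linalg.det(Rt),o)
tinoverlay("pics/held.png",dict(top=(410,190,80,66),scene=(180,270,80,66)),o,Rt)
E
```

```text
1.0000000000000002 [ 0.49785819 -0.31918534  0.13963865]
```

View pics/held.png

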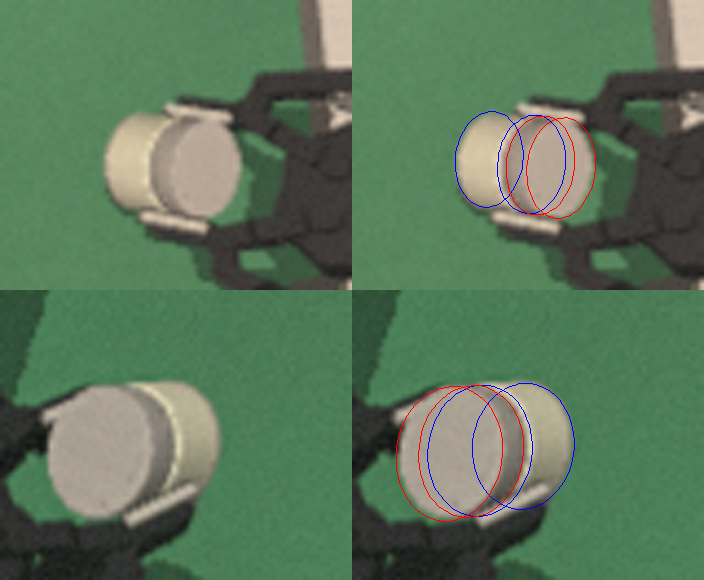

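>>> send_rows:
  series:
    - [-0.28,-0.86,1.84,0,0,0,1]
    - [-0.28,-0.86,1.84,0,0,0,1]
    - [-0.28,-0.86,1.84,0,0,0,1]
    - [-0.28,-0.86,1.84,0,0,0,1]
    - [-0.28,-0.86,1.84,0,0,0,1]
    - [-0.28,-0.86,1.84,0,0,0,1]
    - [-0.28,-0.86,1.84,0,0,0,1]
    - [-0.28,-0.86,1.84,0,0,0,1]
    - [-0.28,-0.86,1.84,0,0,0,1]
    - [-0.28,-0.86,1.84,0,0,0,1]
    - [0,0,0,0,0,0,1]
    - [0,0,0,0,0,0,1]

```text
t: 9.02
tcp_pos: [0.5178, -0.1318, 0.1199]
ee_rot: [-125.1, -0.1, -14.6]
wrist_force: [1.6, -0.9, -2.5]
finger_gap: 0.0525
```

```bash
python3 - <<'E'
from h import *
P,R=place(25,0.003,.05);delta(P,R)
P,R=place(25,0.003,.006);delta(P,R)
tinoverlay("pics/pp.png",dict(top=(310,180,80,66),scene=(250,200,80,66)),*held())
E
```

```text
t 9.02 p [ 0.5178 -0.1318  0.1199] rpy [-125.11   -0.14  -14.62] F [ 1.6 -0.9 -2.5] gap 0.0525 q [-46.  45. -10.  71.  45.  44.]
 shift cm(tool) [-0.08  0.4   0.03] rot deg(tool) [0.11 0.1  0.24]
t 9.02 p [ 0.5178 -0.1318  0.1199] rpy [-125.11   -0.14  -14.62] F [ 1.6 -0.9 -2.5] gap 0.0525 q [-46.  45. -10.  71.  45.  44.]
 shift cm(tool) [-0.08  2.25  4.02] rot deg(tool) [0.11 0.1  0.24]
```

View pics/pp.png

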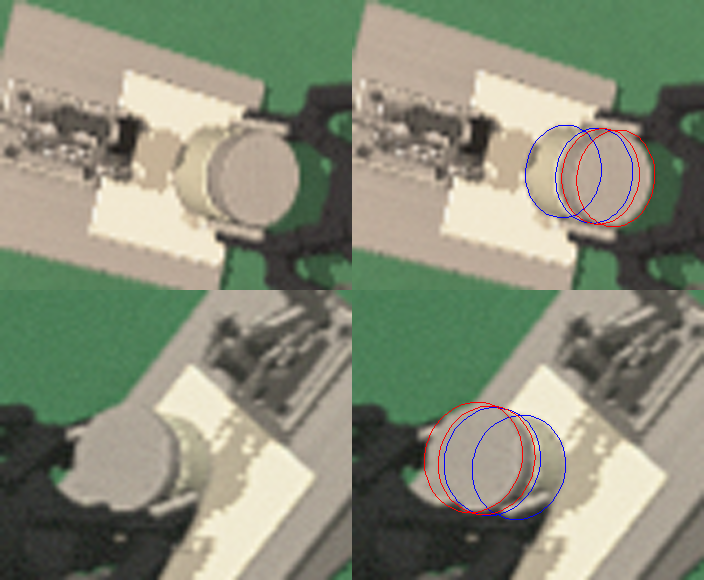

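>>> send_rows:
  series:
    - [-0.02,0.5,0.8,0,0,0,1]
    - [-0.02,0.45,0.8,0,0,0,1]
    - [-0.02,0.45,0.8,0,0,0,1]
    - [-0.02,0.45,0.8,0,0,0,1]
    - [0,0.4,0.8,0,0,0.2,1]
    - [0,0,0,0,0,0,1]
    - [0,0,0,0,0,0,1]

```text
t: 9.7
tcp_pos: [0.5216, -0.1132, 0.0763]
ee_rot: [-125.0, 0.2, -14.9]
wrist_force: [-0.2, 0.5, -1.2]
finger_gap: 0.0523
```

```bash
cat > st.py <<'E'
from h import *
P,R=place(25,0,0);delta(P,R)
p,_=cur(0); print('tin base in nest mm',(1e3*NR.T@(held()[0]-No)).round(1),'F nest',(NR.T@readout.observe()['wrist_force']).round(1))
E
python3 st.py; python3 - <<'E'
from h import *
tinoverlay("pics/pp2.png",dict(top=(310,180,80,66),scene=(250,200,80,66)),*held())
E
```

```text
t 9.70 p [ 0.5216 -0.1132  0.0763] rpy [-124.96    0.23  -14.88] F [-0.2  0.5 -1.2] gap 0.0523 q [-44.  48. -13.  65.  46.  46.]
 shift cm(tool) [0.03 0.3  0.37] rot deg(tool) [-0.04  0.1  -0.21]
tin base in nest mm [1.2 0.3 4.7] F nest [-0.3  0.3 -1.2]
```

View pics/pp2.png

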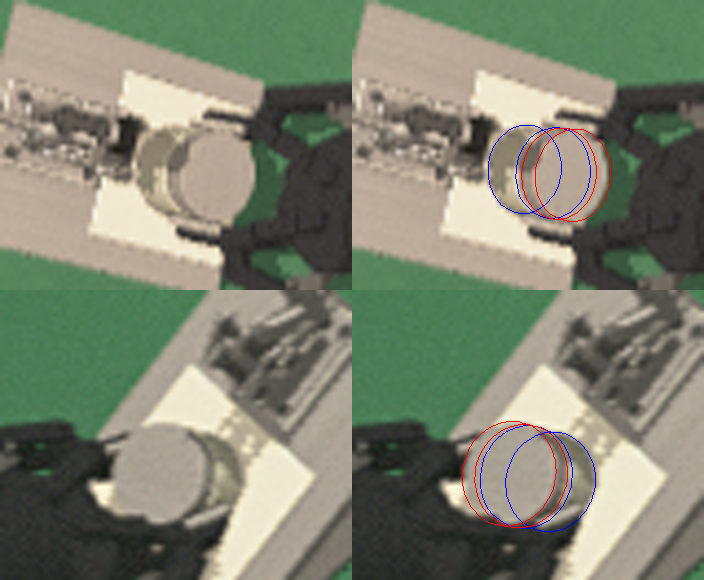

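>>> send_rows:
  series:
    - [0,0.042,0.09,0,0,0,1]
    - [0,0.042,0.09,0,0,0,1]
    - [0,0.042,0.09,0,0,0,1]
    - [0,0,0,0,0,0,1]

```text
t: 10.13
tcp_pos: [0.5223, -0.1124, 0.0744]
ee_rot: [-125.0, 0.1, -14.9]
wrist_force: [-0.8, 0.4, -1.8]
finger_gap: 0.0524
```

```bash
python3 st.py
```

```text
t 10.13 p [ 0.5223 -0.1124  0.0744] rpy [-125.      0.14  -14.92] F [-0.8  0.4 -1.8] gap 0.0524 q [-44.  48. -13.  64.  46.  46.]
 shift cm(tool) [-0.02  0.2   0.19] rot deg(tool) [-0.    0.02 -0.16]
tin base in nest mm [ 1.1 -0.1  2.5] F nest [-0.7  0.9 -1.6]
```

>>> send_rows:
  series:
    - [0,0.042,0.09,0,0,0,1]
    - [0,0.042,0.09,0,0,0,1]
    - [0,0,0,0,0,0,1]
    - [0,0,0,0,0,0,1]

```text
t: 10.47
tcp_pos: [0.5227, -0.1114, 0.0729]
ee_rot: [-125.0, 0.1, -14.9]
wrist_force: [1.1, -0.5, 0.6]
finger_gap: 0.0524
```

```bash
python3 st.py
```

```text
t 10.47 p [ 0.5227 -0.1114  0.0729] rpy [-124.98    0.13  -14.93] F [ 1.1 -0.5  0.6] gap 0.0524 q [-44.  48. -13.  64.  46.  46.]
 shift cm(tool) [-0.03  0.14  0.01] rot deg(tool) [-0.02  0.01 -0.16]
tin base in nest mm [ 1.2 -0.3  0.7] F nest [ 0.1 -1.2  0.6]
```

>>> send_rows:
  series:
    - [0,0.042,0.09,0,0,0,1]
    - [0,0,0,0,0,0,1]
    - [0,0,0,0,0,0,1]

```text
t: 10.72
tcp_pos: [0.5228, -0.1113, 0.0727]
ee_rot: [-125.0, 0.1, -15.0]
wrist_force: [-1.8, -3.0, 6.5]
finger_gap: 0.0528
```

```bash
python3 st.py
```

```text
t 10.72 p [ 0.5228 -0.1113  0.0727] rpy [-124.97    0.13  -14.97] F [-1.8 -3.   6.5] gap 0.0528 q [-44.  48. -13.  64.  46.  46.]
 shift cm(tool) [-0.03  0.13 -0.01] rot deg(tool) [-0.03 -0.03 -0.18]
tin base in nest mm [ 1.2 -0.3  0.5] F nest [0.3 0.9 7.3]
```

>>> send_rows:
  series:
    - [0,0.07,-0.08,0,0,0,1]
    - [0,0.09,-0.04,0,0,0,1]
    - [0,0,0,0,0,0,1]
    - [0,0,0,0,0,0,1]

```text
t: 11.05
tcp_pos: [0.5226, -0.1118, 0.0724]
ee_rot: [-124.8, 0.2, -15.0]
wrist_force: [1.2, 2.9, 7.7]
finger_gap: 0.0525
```

```bash
python3 st.py
```

```text
t 11.05 p [ 0.5226 -0.1118  0.0724] rpy [-124.81    0.15  -14.99] F [1.2 2.9 7.7] gap 0.0525 q [-44.  48. -13.  64.  46.  46.]
 shift cm(tool) [-0.03  0.08  0.02] rot deg(tool) [-0.19 -0.03 -0.21]
tin base in nest mm [ 0.7 -0.3  0.5] F nest [ 6.5 -0.5  5.1]
```

>>> send_rows:
  series:
    - [0,0,0,0,0,0,0.3]
    - [0,0,0,0,0,0,0.2]
    - [0,0,0,0,0,0,0.15]
    - [0,0,0,0,0,0,0.1]
    - [0,0,0,0,0,0,0.1]

```text
t: 11.47
tcp_pos: [0.522, -0.1128, 0.0708]
ee_rot: [-125.0, 0.2, -14.9]
wrist_force: [0.1, 0.6, 0.1]
finger_gap: 0.0768
```

```bash
python3 st.py; python3 - <<'E'
from h import *
tinoverlay("pics/rel.png",dict(top=(310,180,80,66),scene=(250,200,80,66)),No,NR)
E
```

```text
t 11.47 p [ 0.522  -0.1128  0.0708] rpy [-125.01    0.18  -14.9 ] F [0.1 0.6 0.1] gap 0.0768 q [-44.  48. -13.  64.  46.  46.]
 shift cm(tool) [ 0.01 -0.12  0.02] rot deg(tool) [ 0.01  0.05 -0.19]
tin base in nest mm [-1.1  0.1 -0.3] F nest [ 0.6  0.  -0.2]
```

View pics/rel.png

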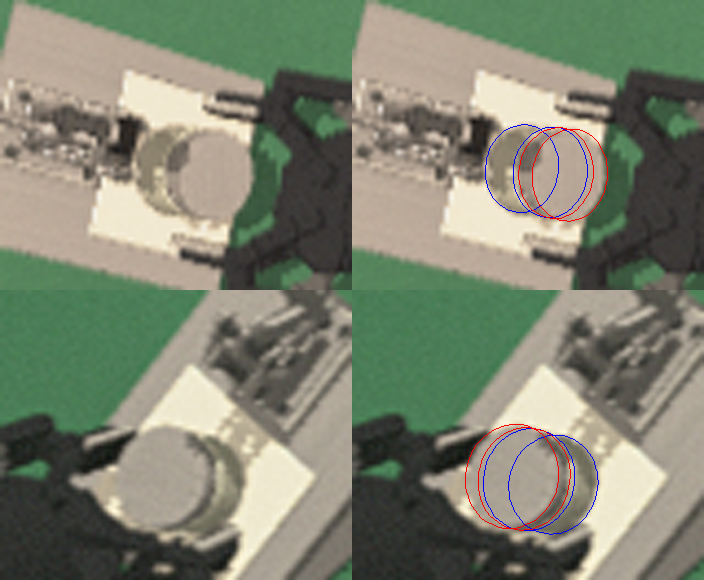

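>>> send_rows:
  series:
    - [0,0,-0.5,0,0,0,0]
    - [0,0,-1,0,0,0,0]
    - [0,0,-2,0,0,0,0]
    - [0,0,-2,0,0,0,0]
    - [0,0,-2,0,0,0,0]
    - [0,0,-2,0,0,0,0]
    - [0,-2.4,-1.7,0,0,0,0]
    - [0,-2.4,-1.7,0,0,0,0]
    - [0,-2.4,-1.7,0,0,0,0]
    - [0,-2.4,-1.7,0,0,0,0]
    - [0,-2.4,-1.7,0,0,0,0]
    - [0,-2.4,-1.7,0,0,0,0]
    - [0,-2.4,-1.7,0,0,0,0]
    - [0,0,0,0,0,0,0]

```text
t: 12.73
tcp_pos: [0.5033, -0.1901, 0.3371]
ee_rot: [-125.2, -0.2, -15.0]
wrist_force: [0.2, 0.6, 0.2]
finger_gap: 0.0854
```

>>> send_rows:
  series:
    - [0,0,0,-5.5,0,0,0]
    - [0,0,0,-5.5,0,0,0]
    - [0,0,0,-5.5,0,0,0]
    - [0,0,0,-5.5,0,0,0]
    - [0,0,0,-5.5,0,0,0]
    - [0,0,0,-5.5,0,0,0]
    - [0,0,0,-5.5,0,0,0]
    - [0,0,0,-5.5,0,0,0]
    - [0,0,0,-5.5,0,0,0]
    - [0,0,0,-5.5,0,0,0]
    - [0,0,0,0,0,0,0]

```text
t: 13.65
tcp_pos: [0.503, -0.1867, 0.3323]
ee_rot: [179.9, 0.1, -14.7]
wrist_force: [-0.0, 0.4, 0.1]
finger_gap: 0.0853
```

```bash
cat >>h.py <<'E'
def hand(phi,th=0,up=0): # phi: handle angle from nest z (deg) uphill ; open ~ 92.5 at grip
    R=toolR(th); g=world([.0945+.104*np.sin(np.radians(phi)),0,.0465+.104*np.cos(np.radians(phi))])
    return g+.005*R[:,2]+np.array([0,0,up]),R
E
python3 - <<'E'
from h import *
P,R=hand(92.5,0,.1); print(P); delta(P,R)
A=[]
for n,(x0,y0) in dict(top=(270,170),scene=(240,140)).items():
    f=imaging.get_image(n)[:,:,::-1]; im=cv2.resize(f[y0:y0+130,x0:x0+110],None,fx=3.6,fy=3.6,interpolation=2); A.append(im)
cv2.imwrite("pics/ret.png",cv2.hconcat(A))
E
```

```text
[0.56473286 0.04840728 0.28784204]
t 13.65 p [ 0.503  -0.1867  0.3323] rpy [ 1.7989e+02  6.0000e-02 -1.4660e+01] F [-0.   0.4  0.1] gap 0.0853 q [-28.  15.  -4.  72.  -0.  76.]
 shift cm(tool) [  0.03 -24.32   4.4 ] rot deg(tool) [0.11 0.06 0.18]
```

View pics/ret.png

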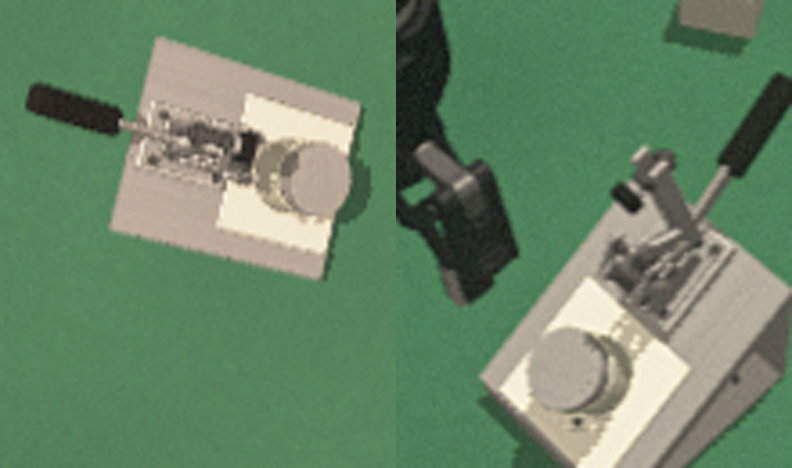

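>>> send_rows:
  series:
    - [0,-2.4,0,0,0,0,0]
    - [0,-2.4,0,0,0,0,0]
    - [0,-2.4,0,0,0,0,0]
    - [0,-2.4,0,0,0,0,0]
    - [0,-2.4,0,0,0,0,0]
    - [0,-2.4,0,0,0,0,0]
    - [0,-2.4,0,0,0,0,0]
    - [0,-2.4,0,0,0,0,0]
    - [0,-2.4,0,0,0,0,0]
    - [0,-2.7,0,0,0,0,0]
    - [0,0,2,0,0,0,0.3]
    - [0,0,2,0,0,0,0.3]
    - [0,0,0,0,0,0,0.3]

```text
t: 14.83
tcp_pos: [0.563, 0.045, 0.2871]
ee_rot: [180.0, 0.6, -15.0]
wrist_force: [-0.1, -0.2, -0.5]
finger_gap: 0.0595
```

```bash
python3 - <<'E'
from h import *
P,R=hand(92.5); delta(P,R)
A=[]
for n,(x0,y0) in dict(top=(250,150),scene=(260,110)).items():
    f=imaging.get_image(n)[:,:,::-1].copy()
    im=cv2.resize(f[y0:y0+110,x0:x0+100],None,fx=4,fy=4,interpolation=2)
    q=((proj(n,world([.198,0,.042]))[0]-[x0,y0]+.5)*4).astype(int); cv2.circle(im,tuple(int(v) for v in q),4,(0,0,255),1)
    A.append(im)
cv2.imwrite("pics/h1.png",cv2.hconcat(A))
E
```

```text
t 14.83 p [0.563  0.045  0.2871] rpy [179.96   0.62 -14.96] F [-0.1 -0.2 -0.5] gap 0.0595 q [ -3.  19.  -4.  67.   0. 102.]
 shift cm(tool) [ 0.19 -0.38  9.92] rot deg(tool) [ 0.04  0.62 -0.12]
```

View pics/h1.png

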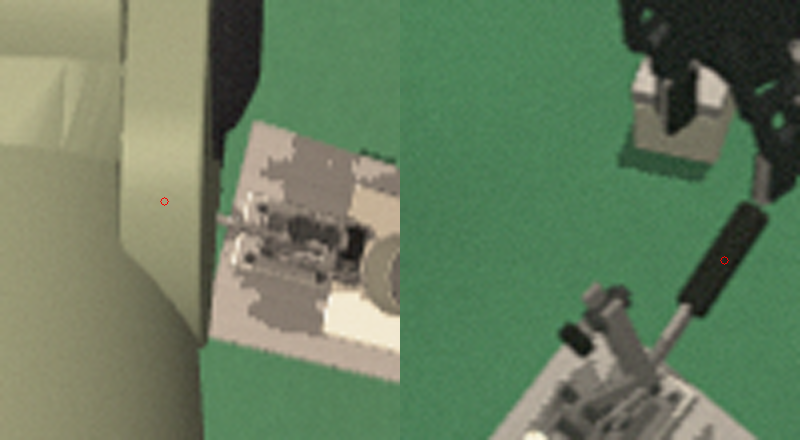

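>>> send_rows:
  series:
    - [0.04,-0.08,2,0,0.1,0,0.3]
    - [0.04,-0.08,2,0,0.1,0,0.3]
    - [0.04,-0.08,2,0,0.2,0,0.3]
    - [0.04,-0.08,2,0,0.2,0,0.3]
    - [0.04,-0.08,1.6,0,0,0,0.3]
    - [0,0,0.3,0,0,0,0.3]
    - [0,0,0,0,0,0,0.3]

```text
t: 15.52
tcp_pos: [0.568, 0.0482, 0.1926]
ee_rot: [-180.0, -0.4, -15.0]
wrist_force: [-0.4, -0.6, 0.3]
finger_gap: 0.0595
```

```bash
python3 - <<'E'
from h import *
P,R=hand(92.5); delta(P,R)
A=[]
for n,(x0,y0) in dict(scene=(260,110)).items():
    f=imaging.get_image(n)[:,:,::-1].copy()
    im=cv2.resize(f[y0:y0+120,x0:x0+120],None,fx=5,fy=5,interpolation=2)
    A.append(im)
cv2.imwrite("pics/h2.png",cv2.hconcat(A))
E
```

```text
t 15.52 p [0.568  0.0482 0.1926] rpy [-180.     -0.37  -14.98] F [-0.4 -0.6  0.3] gap 0.0595 q [ -3.  23. -13.  54.  -0. 102.]
 shift cm(tool) [-0.32  0.06  0.47] rot deg(tool) [-0.   -0.37 -0.14]
```

View pics/h2.png

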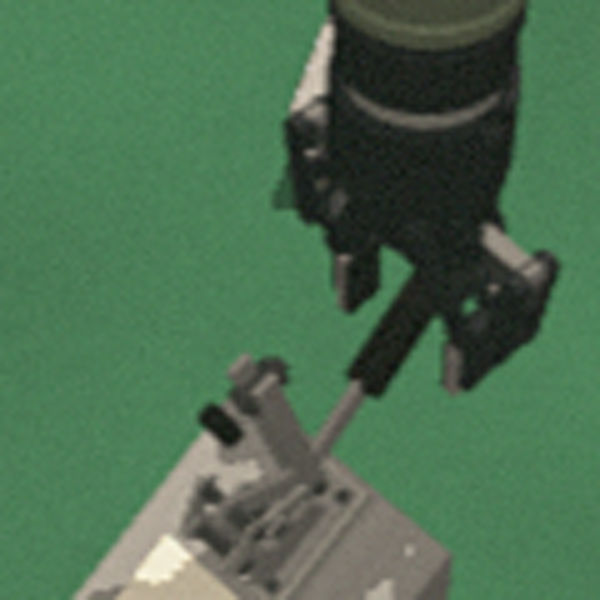

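>>> send_rows:
  series:
    - [-0.3,0.05,0.4,0,-0.2,0,0.3]
    - [0,0,0,0,0,0,0.4]
    - [0,0,0,0,0,0,0.5]
    - [0,0,0,0,0,0,0.6]
    - [0,0,0,0,0,0,0.7]
    - [0,0,0,0,0,0,1]
    - [0,0,0,0,0,0,1]
    - [0,0,0,0,0,0,1]
    - [0,0,0,0,0,0,1]
  force: 50

```text
t: 16.32
tcp_pos: [0.5648, 0.0495, 0.1889]
ee_rot: [-180.0, -0.2, -14.9]
wrist_force: [-3.0, 0.9, 6.1]
finger_gap: 0.0195
```

```bash
cat > hs.py <<'E'
from h import *
s=readout.observe(); p,R=cur(); g=p-.005*R[:,2]; q=NR.T@(g-No)-[.0945,0,.0465]
print('grip rel circle mm: y %.1f r %.1f phi %.1f'%(1e3*q[1],1e3*np.hypot(q[0],q[2]),np.degrees(np.arctan2(q[0],q[2]))),'F nest',(NR.T@s['wrist_force']).round(1))
E
python3 hs.py
```

```text
t 16.32 p [0.5648 0.0495 0.1889] rpy [-179.98   -0.23  -14.89] F [-3.   0.9  6.1] gap 0.0195 q [ -2.  23. -14.  53.  -0. 102.]
grip rel circle mm: y 0.2 r 105.4 phi 92.3 F nest [3.1 3.1 5.2]
```

```bash
python3 - <<'E'
from h import *
ph=np.r_[np.linspace(92.3,22.3,21)]
G=[105*np.array([np.sin(np.radians(a)),0,np.cos(np.radians(a))]) for a in ph]
for a,b,c in zip(G,G[1:],ph[1:]):
    d=toolR(0).T@(NR@(b-a))/10; print(round(c,1),d.round(2))
E
```

```text
88.8 [-0.    0.32 -0.56]
85.3 [-0.    0.35 -0.54]
81.8 [-0.    0.38 -0.52]
78.3 [-0.    0.41 -0.49]
74.8 [-0.    0.44 -0.47]
71.3 [-0.    0.47 -0.44]
67.8 [-0.    0.49 -0.41]
64.3 [-0.    0.52 -0.38]
60.8 [-0.    0.54 -0.35]
57.3 [-0.    0.56 -0.31]
53.8 [-0.    0.58 -0.28]
50.3 [-0.    0.59 -0.24]
46.8 [-0.    0.61 -0.2 ]
43.3 [-0.    0.62 -0.17]
39.8 [-0.    0.63 -0.13]
36.3 [-0.    0.63 -0.09]
32.8 [-0.    0.64 -0.05]
29.3 [-0.    0.64 -0.01]
25.8 [-0.    0.64  0.03]
22.3 [-0.    0.64  0.07]
```

>>> send_rows:
  series:
    - [0,0.32,-0.56,0,0,0,1]
    - [0,0.35,-0.54,0,0,0,1]
    - [0,0.38,-0.52,0,0,0,1]
    - [0,0.41,-0.49,0,0,0,1]
    - [0,0.44,-0.47,0,0,0,1]
    - [0,0.47,-0.44,0,0,0,1]
    - [0,0.49,-0.41,0,0,0,1]
    - [0,0.52,-0.38,0,0,0,1]

```text
t: 16.98
tcp_pos: [0.556, 0.0161, 0.2271]
ee_rot: [-180.0, -0.2, -14.9]
wrist_force: [0.7, 4.8, -3.2]
finger_gap: 0.0193
```

```bash
python3 hs.py; python3 - <<'E'
from h import *
f=imaging.get_image("scene")[:,:,::-1]; cv2.imwrite("pics/h3.png",cv2.resize(f[110:260,240:380],None,fx=4,fy=4,interpolation=2))
E
```

```text
t 16.98 p [0.556  0.0161 0.2271] rpy [-179.99   -0.24  -14.92] F [ 0.7  4.8 -3.2] gap 0.0193 q [ -6.  20. -12.  58.  -0.  99.]
grip rel circle mm: y 0.2 r 105.2 phi 64.0 F nest [ 2.6  0.5 -5.2]
```

View pics/h3.png

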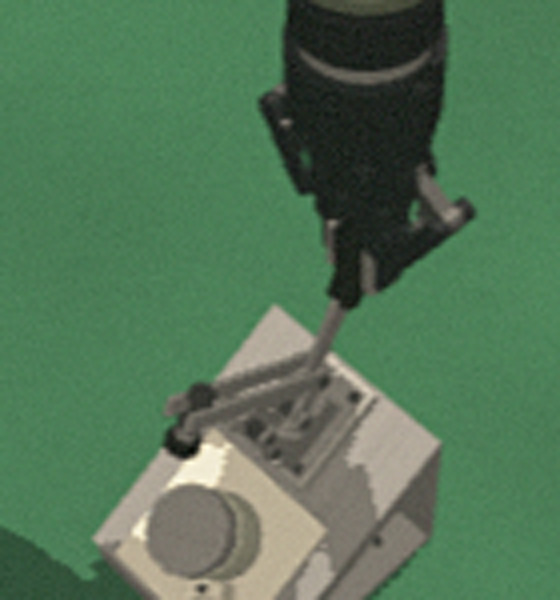

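Works well; arm is swinging down as the handle follows. Continue.

>>> send_rows:
  series:
    - [0,0.54,-0.35,0,0,0,1]
    - [0,0.56,-0.31,0,0,0,1]
    - [0,0.58,-0.28,0,0,0,1]
    - [0,0.59,-0.24,0,0,0,1]
    - [0,0.61,-0.2,0,0,0,1]
    - [0,0.62,-0.17,0,0,0,1]
    - [0,0.63,-0.13,0,0,0,1]
    - [0,0.63,-0.09,0,0,0,1]
    - [0,0.64,-0.05,0,0,0,1]
    - [0,0.64,-0.01,0,0,0,1]
    - [0,0.64,0.03,0,0,0,1]
    - [0,0.64,0.07,0,0,0,1]

```text
t: 18.03
tcp_pos: [0.5374, -0.0544, 0.2443]
ee_rot: [-179.9, -0.3, -14.9]
wrist_force: [2.7, 3.1, -1.1]
finger_gap: 0.0192
```

```bash
python3 hs.py;  python3 - <<'E'
from h import *
ph=np.r_[np.linspace(22.3,-1.7,13)]
G=[105*np.array([np.sin(np.radians(a)),0,np.cos(np.radians(a))]) for a in ph]
for a,b,c in zip(G,G[1:],ph[1:]):
    d=toolR(0).T@(NR@(b-a))/10; print(round(c,1),d.round(2))
E
```

```text
t 18.03 p [ 0.5374 -0.0544  0.2443] rpy [-179.95   -0.28  -14.9 ] F [ 2.7  3.1 -1.1] gap 0.0192 q [-14.  17. -13.  59.   0.  91.]
grip rel circle mm: y 0.1 r 105.4 phi 22.3 F nest [ 2.7 -1.8 -2.8]
20.3 [-0.    0.36  0.06]
18.3 [-0.    0.36  0.07]
16.3 [-0.    0.36  0.08]
14.3 [-0.    0.35  0.09]
12.3 [-0.    0.35  0.11]
10.3 [-0.    0.35  0.12]
8.3 [-0.    0.34  0.13]
6.3 [-0.    0.34  0.14]
4.3 [-0.    0.33  0.15]
2.3 [-0.    0.33  0.16]
0.3 [-0.    0.32  0.18]
-1.7 [-0.    0.32  0.19]
```

>>> send_rows:
  series:
    - [0,0.36,0.06,0,0,0,1]
    - [0,0.36,0.07,0,0,0,1]
    - [0,0.36,0.08,0,0,0,1]
    - [0,0.35,0.09,0,0,0,1]
    - [0,0.35,0.11,0,0,0,1]
    - [0,0.35,0.12,0,0,0,1]
    - [0,0.34,0.13,0,0,0,1]
    - [0,0.34,0.14,0,0,0,1]
    - [0,0,0,0,0,0,1]

```text
t: 18.78
tcp_pos: [0.5307, -0.0806, 0.2373]
ee_rot: [-179.9, -0.4, -14.9]
wrist_force: [1.0, 7.9, 7.6]
finger_gap: 0.0192
```

```bash
python3 hs.py
```

```text
t 18.78 p [ 0.5307 -0.0806  0.2373] rpy [-179.88   -0.36  -14.86] F [1.  7.9 7.6] gap 0.0192 q [-17.  17. -14.  58.   0.  88.]
grip rel circle mm: y -0.1 r 105.8 phi 7.1 F nest [10.6  1.   2.6]
```

>>> send_rows:
  series:
    - [0,0.33,0.15,0,0,0,1]
    - [0,0.33,0.16,0,0,0,1]
    - [0,0.32,0.18,0,0,0,1]
    - [0,0,0,0,0,0,1]
    - [0,0,0,0,0,0,1]

```text
t: 19.2
tcp_pos: [0.5279, -0.0911, 0.2319]
ee_rot: [180.0, -0.3, -14.9]
wrist_force: [0.7, 2.6, 6.1]
finger_gap: 0.0192
```

```bash
python3 hs.py
```

```text
t 19.20 p [ 0.5279 -0.0911  0.2319] rpy [179.96  -0.32 -14.9 ] F [0.7 2.6 6.1] gap 0.0192 q [-18.  17. -15.  57.  -0.  87.]
grip rel circle mm: y -0.1 r 105.7 phi 0.5 F nest [5.4 0.  3.9]
```

>>> send_rows:
  series:
    - [0,0.2,0.11,0,0,0,1]
    - [0,0.2,0.11,0,0,0,1]
    - [0,0,0,0,0,0,1]
    - [0,0,0,0,0,0,1]

```text
t: 19.53
tcp_pos: [0.5266, -0.0957, 0.2289]
ee_rot: [179.9, -0.3, -14.9]
wrist_force: [1.9, -1.4, 2.0]
finger_gap: 0.0191
```

```bash
python3 hs.py; python3 - <<'E'
from h import *
f=imaging.get_image("scene")[:,:,::-1]; cv2.imwrite("pics/h4.png",cv2.resize(f[110:260,240:380],None,fx=4,fy=4,interpolation=2))
E
```

```text
t 19.53 p [ 0.5266 -0.0957  0.2289] rpy [179.86  -0.28 -14.94] F [ 1.9 -1.4  2. ] gap 0.0191 q [-18.  18. -15.  57.  -0.  87.]
grip rel circle mm: y -0.1 r 105.7 phi -2.5 F nest [ 0.2 -2.2  2.2]
```

View pics/h4.png

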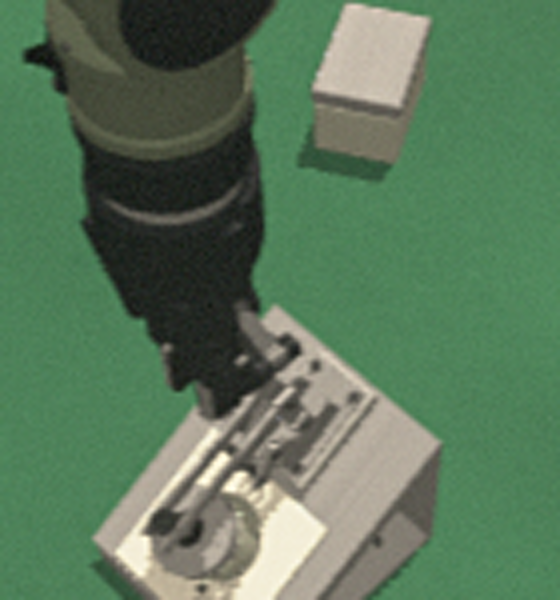

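>>> send_rows:
  series:
    - [0,0.13,0.08,0,0,0,1]
    - [0,0.13,0.08,0,0,0,1]
    - [0,0,0,0,0,0,1]
    - [0,0,0,0,0,0,1]

```text
t: 19.92
tcp_pos: [0.526, -0.0982, 0.227]
ee_rot: [179.9, -0.3, -15.0]
wrist_force: [2.2, -3.5, 0.6]
finger_gap: 0.0195
```

```bash
python3 hs.py
```

```text
t 19.92 p [ 0.526  -0.0982  0.227 ] rpy [179.87  -0.26 -14.95] F [ 2.2 -3.5  0.6] gap 0.0195 q [-18.  18. -15.  57.  -0.  87.]
grip rel circle mm: y -0.0 r 105.5 phi -4.3 F nest [-2.2 -3.   2. ]
```

>>> send_rows:
  series:
    - [0,0.15,0.1,0,0,0,1]
    - [0,0.15,0.1,0,0,0,1]
    - [0,0,0,0,0,0,1]
    - [0,0,0,0,0,0,1]

```text
t: 20.25
tcp_pos: [0.5259, -0.099, 0.2267]
ee_rot: [-179.8, -0.4, -14.9]
wrist_force: [-0.1, 2.8, 11.1]
finger_gap: 0.0193
```

```bash
python3 hs.py; python3 - <<'E'
from h import *
f=imaging.get_image("scene")[:,:,::-1]; cv2.imwrite("pics/h5.png",cv2.resize(f[150:270,250:370],None,fx=5,fy=5,interpolation=2))
E
```

```text
t 20.25 p [ 0.5259 -0.099   0.2267] rpy [-179.83   -0.35  -14.87] F [-0.1  2.8 11.1] gap 0.0193 q [-19.  18. -15.  57.   0.  86.]
grip rel circle mm: y -0.2 r 105.7 phi -4.7 F nest [7.9 0.8 8.3]
```

View pics/h5.png

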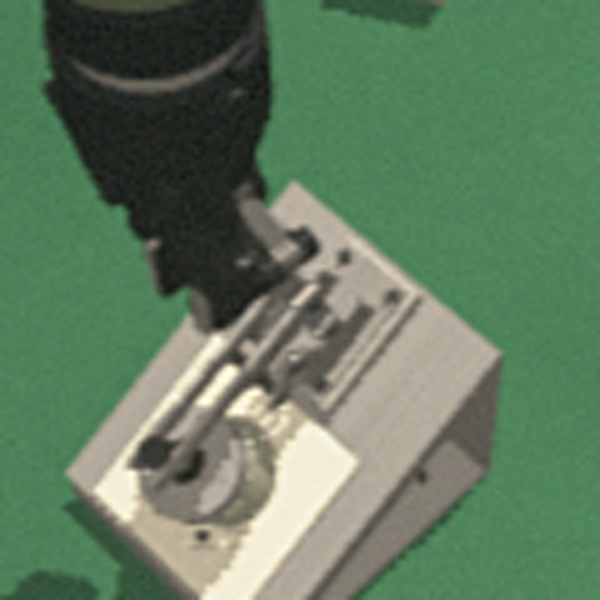

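>>> send_rows:
  series:
    - [0,0.17,0.05,0,0,0,1]
    - [0,0.17,0.05,0,0,0,1]
    - [0,0,0,0,0,0,1]
    - [0,0,0,0,0,0,1]

```text
t: 20.63
tcp_pos: [0.5257, -0.0998, 0.2264]
ee_rot: [-179.5, -0.4, -14.8]
wrist_force: [0.9, 11.0, 15.5]
finger_gap: 0.0192
```

```bash
python3 hs.py
```

```text
t 20.63 p [ 0.5257 -0.0998  0.2264] rpy [-179.51   -0.4   -14.78] F [ 0.9 11.  15.5] gap 0.0192 q [-19.  18. -15.  57.   1.  86.]
grip rel circle mm: y -0.2 r 105.9 phi -5.2 F nest [17.1  2.   8. ]
```

>>> send_rows:
  series:
    - [0,-0.3,-0.15,0,0,0,1]
    - [0,0,0,0,0,0,0.6]
    - [0,0,0,0,0,0,0.4]
    - [0,0,-1,0,0,0,0.4]
    - [0,0,-2,0,0,0,0.4]
    - [0,0,-3,0,0,0,0.4]
    - [0,0,-3,0,0,0,0.4]
    - [0,0,0,0,0,0,0.4]

```text
t: 21.3
tcp_pos: [0.5266, -0.1015, 0.3217]
ee_rot: [179.9, -0.7, -14.9]
wrist_force: [1.3, -0.7, 1.1]
finger_gap: 0.0511
```

```bash
python3 hs.py; python3 - <<'E'
from h import *
f=imaging.get_image("scene")[:,:,::-1]
k=5;x0,y0=250,150
im=cv2.resize(f[y0:y0+120,x0:x0+120],None,fx=k,fy=k,interpolation=2)
for p in ([.097,0,.151],[.0945,0,.0465],[.097,0,.186]):
    q=((proj("scene",world(p))[0]-[x0,y0]+.5)*k).astype(int); cv2.circle(im,tuple(map(int,q)),4,(0,0,255),1)
cv2.imwrite("pics/h6.png",im)
E
```

```text
t 21.30 p [ 0.5266 -0.1015  0.3217] rpy [179.93  -0.7  -14.94] F [ 1.3 -0.7  1.1] gap 0.0511 q [-19.  14.  -6.  69.  -0.  86.]
grip rel circle mm: y -1.5 r 192.3 phi 11.1 F nest [ 0.2 -1.4  1.1]
```

View pics/h6.png

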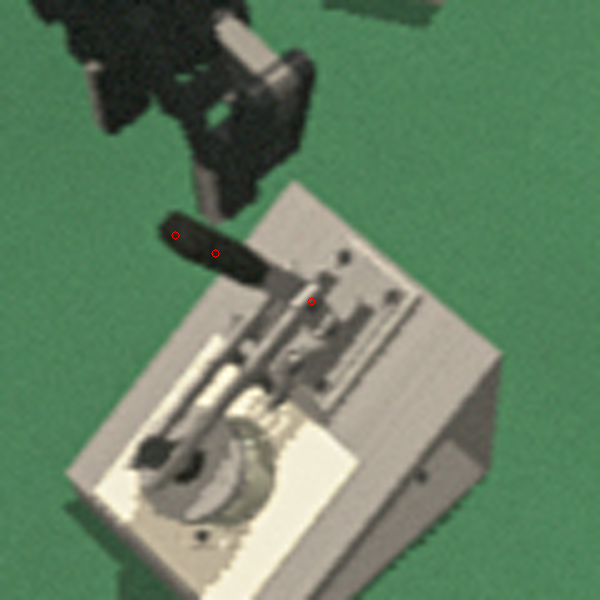

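```bash
python3 - <<'E'
from h import *
P,R=hand(1.4); delta(P,R)
ph=np.r_[1.4,6.4,np.linspace(6.4,93.4,30)[1:]]
G=[105*np.array([np.sin(np.radians(a)),0,np.cos(np.radians(a))]) for a in ph]
for a,b,c in zip(G,G[1:],ph[1:]):
    d=toolR(0).T@(NR@(b-a))/10; print(round(c,1),d.round(2))
E
```

```text
t 21.35 p [ 0.526  -0.1013  0.3191] rpy [179.94  -0.56 -14.94] F [-0.8 -0.2 -0.7] gap 0.0511 q [-19.  15.  -6.  69.  -0.  86.]
 shift cm(tool) [-0.18 -1.27  8.79] rot deg(tool) [ 0.06 -0.56 -0.1 ]
6.4 [ 0.   -0.82 -0.4 ]
9.4 [ 0.   -0.51 -0.21]
12.4 [ 0.   -0.52 -0.18]
15.4 [ 0.   -0.53 -0.15]
18.4 [ 0.   -0.54 -0.12]
21.4 [ 0.   -0.54 -0.1 ]
24.4 [ 0.   -0.55 -0.07]
27.4 [ 0.   -0.55 -0.04]
30.4 [ 0.   -0.55 -0.01]
33.4 [ 0.   -0.55  0.02]
36.4 [ 0.   -0.55  0.05]
39.4 [ 0.   -0.54  0.08]
42.4 [ 0.   -0.54  0.1 ]
45.4 [ 0.   -0.53  0.13]
48.4 [ 0.   -0.53  0.16]
51.4 [ 0.   -0.52  0.19]
54.4 [ 0.   -0.51  0.21]
57.4 [ 0.   -0.49  0.24]
60.4 [ 0.   -0.48  0.27]
63.4 [ 0.   -0.47  0.29]
66.4 [ 0.   -0.45  0.31]
69.4 [ 0.   -0.43  0.34]
72.4 [ 0.   -0.42  0.36]
75.4 [ 0.   -0.4   0.38]
78.4 [ 0.   -0.38  0.4 ]
81.4 [ 0.   -0.35  0.42]
84.4 [ 0.   -0.33  0.44]
87.4 [ 0.   -0.31  0.46]
90.4 [ 0.   -0.28  0.47]
93.4 [ 0.   -0.26  0.48]
```

>>> send_rows:
  series:
    - [-0.1,-0.65,0,0,-0.5,0,0.4]
    - [-0.08,-0.62,0.8,0,0,0,0.4]
    - [0,0,2,0,0,0,0.4]
    - [0,0,2,0,0,0,0.4]
    - [0,0,2,0,0,0,0.4]
    - [0,0,2,0,0,0,0.4]
    - [0,0,0,0,0,0,0.4]
    - [0,0,0,0,0,0,0.4]

```text
t: 22.02
tcp_pos: [0.524, -0.0865, 0.2255]
ee_rot: [-180.0, 0.6, -14.9]
wrist_force: [0.1, 0.0, 0.2]
finger_gap: 0.0514
```

```bash
python3 hs.py;  python3 - <<'E'
from h import *
P,R=hand(1.4); delta(P,R)
f=imaging.get_image("scene")[:,:,::-1]
cv2.imwrite("pics/h7.png",cv2.resize(f[150:270,250:370],None,fx=5,fy=5,interpolation=2))
E
```

```text
t 22.02 p [ 0.524  -0.0865  0.2255] rpy [-179.99    0.58  -14.88] F [0.1 0.  0.2] gap 0.0514 q [-17.  18. -15.  58.  -0.  88.]
grip rel circle mm: y 4.7 r 98.5 phi 0.4 F nest [ 0.1 -0.1  0.2]
t 22.02 p [ 0.524  -0.0865  0.2255] rpy [-179.99    0.58  -14.88] F [0.1 0.  0.2] gap 0.0514 q [-17.  18. -15.  58.  -0.  88.]
 shift cm(tool) [ 0.47  0.12 -0.57] rot deg(tool) [-0.01  0.58 -0.04]
```

View pics/h7.png

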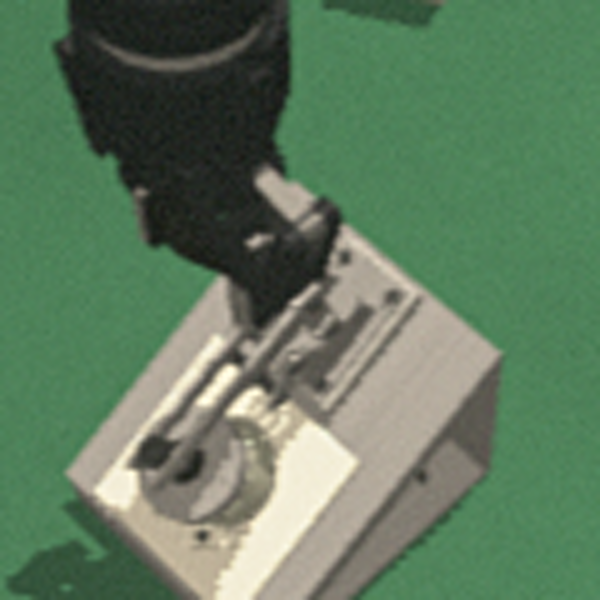

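>>> send_rows:
  series:
    - [0.4,0.1,-0.5,0,0.5,0,0.4]
    - [0,0,0,0,0,0,0.4]
    - [0,0,0,0,0,0,0.5]

```text
t: 22.32
tcp_pos: [0.5305, -0.0898, 0.2342]
ee_rot: [180.0, -0.4, -14.9]
wrist_force: [1.0, 0.2, 0.4]
finger_gap: 0.0429
```

```bash
python3 hs.py
```

```text
t 22.32 p [ 0.5305 -0.0898  0.2342] rpy [179.99  -0.41 -14.91] F [1.  0.2 0.4] gap 0.0429 q [-17.  18. -14.  58.   0.  87.]
grip rel circle mm: y -2.3 r 106.8 phi 2.0 F nest [ 0.6 -0.9  0.1]
```

>>> send_rows:
  series:
    - [-0.2,0,0.1,0,-0.2,0,0.5]
    - [0,0,0,0,0,0,0.6]
    - [0,0,0,0,0,0,0.7]
    - [0,0,0,0,0,0,1]
    - [0,0,0,0,0,0,1]
    - [0,0,0,0,0,0,1]
    - [0,0,0,0,0,0,1]
  force: 60

```text
t: 22.9
tcp_pos: [0.5282, -0.0892, 0.232]
ee_rot: [180.0, -0.1, -14.9]
wrist_force: [4.4, -1.4, 0.9]
finger_gap: 0.0195
```

```bash
python3 hs.py
```

```text
t 22.90 p [ 0.5282 -0.0892  0.232 ] rpy [ 1.80e+02 -1.30e-01 -1.49e+01] F [ 4.4 -1.4  0.9] gap 0.0195 q [-17.  18. -15.  58.   0.  87.]
grip rel circle mm: y 0.1 r 104.9 phi 1.5 F nest [ 0.2 -4.6  0.9]
```

>>> send_rows:
  series:
    - [0,-0.27,-0.14,0,0,0,1]
    - [0,-0.27,-0.13,0,0,0,1]
    - [0,-0.28,-0.13,0,0,0,1]
    - [0,-0.51,-0.21,0,0,0,1]
    - [0,-0.52,-0.18,0,0,0,1]
    - [0,-0.53,-0.15,0,0,0,1]
    - [0,-0.54,-0.12,0,0,0,1]
    - [0,-0.54,-0.1,0,0,0,1]

```text
t: 23.57
tcp_pos: [0.5365, -0.0574, 0.2429]
ee_rot: [179.7, -0.1, -15.0]
wrist_force: [3.4, -8.1, -4.4]
finger_gap: 0.0191
```

```bash
python3 hs.py
```

```text
t 23.57 p [ 0.5365 -0.0574  0.2429] rpy [ 1.7969e+02 -8.0000e-02 -1.4980e+01] F [ 3.4 -8.1 -4.4] gap 0.0191 q [-14.  18. -13.  59.  -0.  91.]
grip rel circle mm: y 0.2 r 104.5 phi 20.5 F nest [-8.2 -5.4 -0.4]
```

>>> send_rows:
  series:
    - [0,-0.55,-0.07,0,0,0,1]
    - [0,-0.55,-0.04,0,0,0,1]
    - [0,-0.55,-0.01,0,0,0,1]
    - [0,-0.55,0.02,0,0,0,1]
    - [0,-0.55,0.05,0,0,0,1]
    - [0,-0.54,0.08,0,0,0,1]
    - [0,-0.54,0.1,0,0,0,1]
    - [0,-0.53,0.13,0,0,0,1]
    - [0,-0.53,0.16,0,0,0,1]
    - [0,-0.52,0.19,0,0,0,1]
    - [0,-0.51,0.21,0,0,0,1]
    - [0,-0.49,0.24,0,0,0,1]
    - [0,-0.48,0.27,0,0,0,1]

```text
t: 24.65
tcp_pos: [0.5544, 0.0103, 0.2312]
ee_rot: [179.8, -0.2, -14.9]
wrist_force: [0.9, -4.0, 4.4]
finger_gap: 0.0191
```

```bash
python3 hs.py
```

```text
t 24.65 p [0.5544 0.0103 0.2312] rpy [ 1.7984e+02 -1.5000e-01 -1.4950e+01] F [ 0.9 -4.   4.4] gap 0.0191 q [ -6.  20. -12.  58.  -0.  98.]
grip rel circle mm: y 0.2 r 105.5 phi 60.0 F nest [-0.9 -1.9  5.6]
```

>>> send_rows:
  series:
    - [0,-0.47,0.29,0,0,0,1]
    - [0,-0.45,0.31,0,0,0,1]
    - [0,-0.43,0.34,0,0,0,1]
    - [0,-0.42,0.36,0,0,0,1]
    - [0,-0.4,0.38,0,0,0,1]
    - [0,-0.38,0.4,0,0,0,1]
    - [0,-0.35,0.42,0,0,0,1]
    - [0,-0.33,0.44,0,0,0,1]
    - [0,-0.31,0.46,0,0,0,1]
    - [0,0,0,0,0,0,1]

```text
t: 25.48
tcp_pos: [0.5638, 0.0461, 0.196]
ee_rot: [-180.0, -0.1, -14.9]
wrist_force: [3.7, -0.7, 3.9]
finger_gap: 0.0196
```

```bash
python3 hs.py
```

```text
t 25.48 p [0.5638 0.0461 0.196 ] rpy [-1.7996e+02 -1.0000e-01 -1.4850e+01] F [ 3.7 -0.7  3.9] gap 0.0196 q [ -3.  22. -13.  54.   0. 102.]
grip rel circle mm: y 0.4 r 105.9 phi 88.0 F nest [ 2.2 -3.8  3.2]
```

Now go to the open stop, in small steps watching force.

>>> send_rows:
  series:
    - [0,-0.2,0.3,0,0,0,1]
    - [0,-0.18,0.3,0,0,0,1]
    - [0,-0.15,0.3,0,0,0,1]
    - [0,0,0,0,0,0,1]
    - [0,0,0,0,0,0,1]

```text
t: 25.9
tcp_pos: [0.565, 0.0507, 0.1874]
ee_rot: [-180.0, -0.1, -14.9]
wrist_force: [3.3, 2.3, 2.5]
finger_gap: 0.0193
```

```bash
python3 hs.py
```

```text
t 25.90 p [0.565  0.0507 0.1874] rpy [-1.7996e+02 -8.0000e-02 -1.4880e+01] F [3.3 2.3 2.5] gap 0.0193 q [ -2.  23. -14.  53.   0. 103.]
grip rel circle mm: y 0.4 r 105.8 phi 93.3 F nest [ 3.9 -2.6  0.6]
```

>>> send_rows:
  series:
    - [0,-0.1,0.25,0,0,0,1]
    - [0,-0.1,0.25,0,0,0,1]
    - [0,0,0,0,0,0,1]
    - [0,0,0,0,0,0,1]

```text
t: 26.23
tcp_pos: [0.5655, 0.0529, 0.1825]
ee_rot: [-179.9, -0.1, -14.9]
wrist_force: [3.1, 3.9, 4.8]
finger_gap: 0.0192
```

```bash
python3 hs.py
```

```text
t 26.23 p [0.5655 0.0529 0.1825] rpy [-1.7992e+02 -8.0000e-02 -1.4880e+01] F [3.1 3.9 4.8] gap 0.0192 q [ -2.  23. -14.  53.   0. 103.]
grip rel circle mm: y 0.4 r 105.7 phi 96.2 F nest [ 6.4 -2.   1.8]
```

>>> send_rows:
  series:
    - [0,-0.1,0.25,0,0,0,1]
    - [0,-0.1,0.25,0,0,0,1]
    - [0,0,0,0,0,0,1]
    - [0,0,0,0,0,0,1]

```text
t: 26.57
tcp_pos: [0.5659, 0.0538, 0.1796]
ee_rot: [180.0, -0.2, -14.9]
wrist_force: [-2.8, 0.1, 19.7]
finger_gap: 0.0191
```

```bash
python3 hs.py
```

```text
t 26.57 p [0.5659 0.0538 0.1796] rpy [ 1.7995e+02 -1.7000e-01 -1.4920e+01] F [-2.8  0.1 19.7] gap 0.0191 q [ -2.  23. -14.  52.  -0. 103.]
grip rel circle mm: y 0.2 r 105.5 phi 97.8 F nest [ 9.3  2.7 17.4]
```

>>> send_rows:
  series:
    - [0,0.05,-0.2,0,0,0,1]
    - [0,0,0,0,0,0,0.7]
    - [0,0,0,0,0,0,0.5]
    - [0,0,0,0,0,0,0.3]
    - [0,0,0,0,0,0,0.2]
    - [0,0,-1,0,0,0,0.2]
    - [0,0,-2,0,0,0,0.2]
    - [0,0,-2,0,0,0,0.2]
    - [0,0,-3,0,0,0,0.2]
    - [0,0,-3,0,0,0,0.2]
    - [0,-3,-3,0,0,0,0.2]
    - [0,-3,0,0,0,0,0.2]
    - [0,-3,0,0,0,0,0.2]
    - [0,-3,0,0,0,0,0.2]
    - [0,-3,0,0,0,0,0.2]
    - [0,-3,0,0,0,0,0.2]
    - [0,0,0,0,0,0,0.2]
    - [0,0,0,0,0,0,0.2]

```text
t: 28.07
tcp_pos: [0.6113, 0.2286, 0.318]
ee_rot: [180.0, 0.0, -14.8]
wrist_force: [-0.3, -0.6, -0.2]
finger_gap: 0.0683
```

```bash
python3 hs.py; python3 - <<'E'
from h import *
A=[]
for n,(x0,y0) in dict(top=(270,160),scene=(250,145)).items():
    k=5; im=cv2.resize(imaging.get_image(n)[:,:,::-1][y0:y0+110,x0:x0+80 if n=='x' else x0+80+25],None,fx=3.8,fy=3.8,interpolation=2); A.append(im)
cv2.imwrite("pics/end1.png",cv2.hconcat(A))
tinoverlay("pics/end2.png",dict(top=(310,180,80,66),scene=(250,200,80,66)),No,NR,H=(0,30,44))
cv2.imwrite("pics/end3.png",imaging.get_image("scene")[:,:,::-1])
E
```

```text
t 28.07 p [0.6113 0.2286 0.318 ] rpy [ 1.7996e+02  1.0000e-02 -1.4760e+01] F [-0.3 -0.6 -0.2] gap 0.0683 q [ 14.  29.  15.  76.  -0. 119.]
grip rel circle mm: y 1.1 r 330.5 phi 87.4 F nest [-0.7  0.1  0.2]
```

View pics/end1.png

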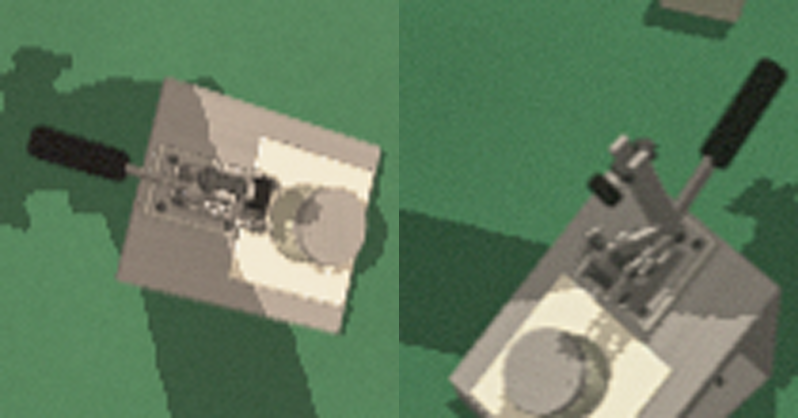

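View pics/end2.png

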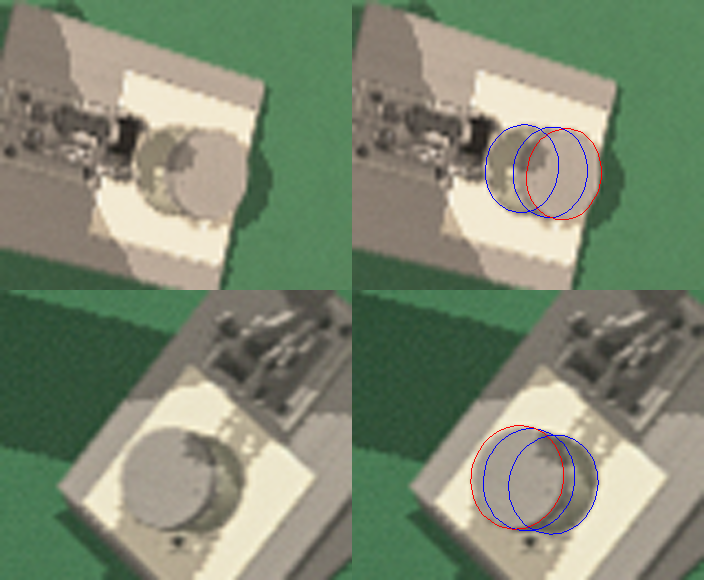

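View pics/end3.png

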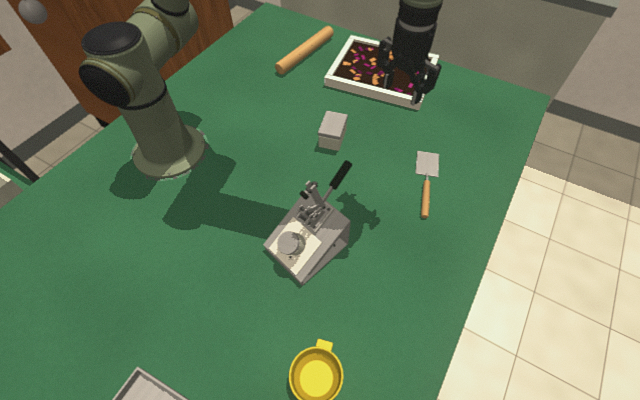

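```bash
python3 - <<'E'
import cv2
a=cv2.imread("pics/scene0.png");b=cv2.imread("pics/end3.png")
c=[cv2.resize(i[145:240,270:370],None,fx=4,fy=4,interpolation=2) for i in(a,b)]
cv2.imwrite("pics/cmp.png",cv2.hconcat(c))
g=[cv2.cvtColor(i,6)[150:195,325:360]<45 for i in(a,b)]
import numpy as np
for m in g: print(np.argwhere(m).mean(0),m.sum())
E
```

```text
[24.37556561 15.35746606] 221
[24.125      15.40178571] 224
```

View pics/cmp.png

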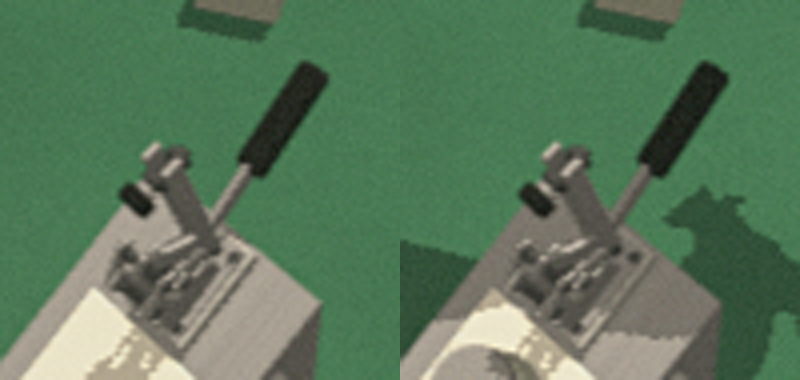

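Identical to the starting open pose. Handing in.

```bash
python3 -c "
from bench import env
print(env.close_job())"
```

```text
the job is handed in; nothing more can be done
None
```

The job is handed in at about 28 s of the 69 s limit, with the closed tin sitting in the nest and the clamp fully open.

- **Placing the tin:** I gripped it by its body with the gripper tilted and lowered it square to the nest floor until it touched at about 7 N. I then eased it downhill against the stops and let go.
- **Closing the clamp:** I swung the handle over dead centre onto its stop, which pushed back with about 17 N. I let go to check, and the handle stayed locked by itself.
- **Opening the clamp:** I gripped the handle again, swung it back to the open stop and moved clear.

**Last checks:**
- The tin sits flat in the nest. The lid face lies where a 44 mm high tin should be, about 6 mm lower than before, to within image resolution.
- The clamp handle and arm match the starting open picture to about a quarter of a pixel.
- The square tin, dish and spatula look where they were.
- The wrist force was close to zero with the robot touching nothing.

**Disagreement:** At both stops, the swing angle worked out from the gripper position was about 5 to 6 degrees past the expected value. I put this down to the handle turning within the pads, so I relied on the stop forces and pictures instead.

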